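# Move the balancing condenser lens to the empty cradle

### The job

The frosted condenser lens stands on a weakly sprung pivot at the end of its wooden-footed carrier and flops over unless it is balanced: take the carrier by its wooden grip, lift it out of its cradle and bring it across to the empty cradle without ever letting the lens fall over or touching the lens with the robot. Hold it there, just clear above the empty cradle's prongs, with the lens balanced upright for a good four seconds, then lower it gently, without dropping it, between the prongs until the foot stands flat on the felt pad with the stem caught between the prongs, let go, and leave everything else as it is.

Things in the scene. Friction and masses are not known exactly. Their poses are not given: they have to be found in the camera images.
- carrier: Carrier, 0.6 kg without the lens; starts in cradle_a. Origin: underside, straight below the grip; x runs along the bar towards the lens, z up. Hardwood foot 130 x 90 x 24 mm high (x -110 to +20 mm) with an upright wooden grip, 30 mm in x, 36 mm in y, z 24 to 82 mm. Centre of mass with the lens about 30 mm ahead (+x) of the grip. Grip, foot, bar and pivot are rigid together.
- grip (a point): Middle of the wooden grip, 56 mm above the carrier's underside; axes of the carrier. Gripped from above, fingers closing along the carrier's x (30 mm), TCP here, the fingertips clear the foot's top.
- bar_end (a point): Far end of the carrier's iron bar, on its underside, 175 mm ahead of the origin; axes of the carrier. The bar is 24 mm high, underside flush with the foot, 24 mm wide from x = 20 to 100 mm and 12 mm wide from there to the end. The lens pivot is on it at carrier x = 160, z = 35 mm, its axis along x.
- lens: Frosted lens in a brass ring (96 mm diameter, 20 mm thick, facing along x) on a round 10 mm brass stem. Origin on the pivot, z up the stem, ring centre at z = 130 mm. Turns only about the carrier's x (positive: top towards -y), stops at +-0.5 rad. Mass 0.24 kg (hidden +-15 %), centre of mass 128 mm above the pivot, inertia about the pivot 0.0041 kg m2.
- lens_center (a point): Centre of the lens, 130 mm up the stem; axes of the lens. A spring pulls the lens towards the carrier's z axis with 0.19 N m/rad, a damper between the two gives 0.08 N m s/rad, no dry friction. Gravity outweighs the spring: upright is unstable, time constant about 0.75 s (0.55 to 1.2). Tilting the carrier about its x, against the lean of the lens and further than it leans, brings it back.
- cradle_a: Fixed iron cradle in which the carrier starts, the lens stem leaning on a prong (up to about 0.12 rad). Origin: underside of its base plate, straight below the grip of a seated carrier; axes as the seated carrier's. Base plate 330 x 110 x 8 mm (x -135 to +195 mm) with a felt pad, 130 x 90 mm, under the carrier's foot.
- cradle_a_prongs (a point): On cradle_a's base plate, midway between its two prongs, 160 mm ahead (+x) of the seat. The prongs are 16 mm thick in x and stand either side in y: gap 22 mm up to 90 mm above the plate, then flared outwards to about 45 mm between the tips at 110 mm. The narrow part of the bar and the stem go down between them.
- cradle_b: The empty cradle, the goal; fixed, identical to cradle_a, same origin and axes. It may be left or right of cradle_a and points its own way.
- cradle_b_seat (a point): Top of cradle_b's base plate (8 mm above its underside): a seated carrier has its origin here and its axes along these.
- cradle_b_prongs (a point): The same point between cradle_b's prongs; same sizes.
- cradle_a_seat (a point): The seat point on cradle_a.
- carbon_tin: Bystander: round tin box, 94 mm diameter, 60 mm high; origin under its centre.
- reel_hub: Bystander: brass reel hub, 110 mm flanges, 40 mm high; origin under its centre.
- pin_a: Bystander: steel spool pin, foot 36 mm diameter, 68 mm high; origin under its centre. Stands between the cradles.
- pin_b: Bystander: the other spool pin, same size, nearer the robot.
- oil_jar: Bystander: amber jar, 60 mm diameter, 110 mm high; origin under its centre.
- shutter_lever (a joint): Bystander: long iron fire-shutter lever at the far right, 0 as found, grows as it is pushed away from the robot.

How it is judged:
By the outcome, as a careful person would: the job done as asked, in the order asked, and still so for the second after the job is handed in, with the robot touching nothing.
It also fails if it takes over 67 s, if anything falls off the work surface, if the arm or the gripper's body presses on something with over 40 N, if the wrist force passes 120 N, or if a joint passes its speed limit or range.

### The arm

A 6-joint arm with a two-finger parallel gripper is mounted at the origin on the work surface. World frame = base frame: x ahead of the robot, y to its left, z up, the work surface at z = 0. Lengths are in m, angles in degrees, forces in N, time in s.
With the tool pointing down it reaches from about 0.35 to 0.875 m from the base axis. Payload 15.5 kg.
Tool frame: the origin (TCP) lies between the finger pads, 19 mm behind the fingertips; this is the grasp point; z points along the fingers, y is the line along which they close (so a half turn about z gives the same grasp; the last joint's range is limited). The gripper opens to 85 mm and grips with 20 to 120 N. Pads are 22 mm wide; open, the fingers measure 114 mm over their backs; the gripper's body (76 mm by 85 mm) begins 54 mm behind the grasp point. The pads swing forward as they close: fully open they stand 13 mm farther back than shut.
Start: joints at [-77.263, 28.281, 77.091, -0, 74.628, -5.472], TCP at [0.195, -0.594, 0.25] pointing down, gripper open.
Joint ranges: [-166.48, 166.48], [-47.26, 123.95], [12.59, 153.08], [-70.14, 250.14], [6.76, 159.57], [-176.63, 176.63]. Speed limits (degrees/s): [108.29, 108.29, 147.25, 172.46, 172.46, 172.46].

### API

Orientations are given as a 3x3 rotation matrix whose columns are the frame's x, y, z axes.
In Python, from station import arm gives the robot as it stands.
- The arm moves only by the shell command python3 -m jog 'ROWS' [FORCE]. ROWS is JSON, a list of rows, each a list of 7 numbers: the shift along the world's x, y, z in cm, then the turn, a rotation vector about the world's x, y, z in rad, then the opening, from 0 (shut) to 1 (fully open). In form: [[tx, ty, tz, ax, ay, az, hand], ...]. A call has 1 to 20 rows; each row shifts and turns the commanded pose from where the row before left it; what a row does not reach is not made up. A row lasts 1/10 s, in which the tool goes at most 50 mm and 8.59 degrees, less where a joint would pass 70% of its speed; a pose out of reach is approached as far as the arm can. A call with a gripper value outside its range is refused whole. The fingers move at their own pace and stop on an object; FORCE is the grip in N (left out, the last holds). Time passes only in rows, so rows that do not move let the fingers close. It gives the time, the measured TCP pose, the force, the opening and the grip force at its end, in the units of the state.
- arm.sense(): the state, without advancing time (a new reading comes with each control period).
- arm.get_image(name): name is "scene" or "top" or "wrist"; returns a dict with "img" (480x640x3 uint8, red, green, blue), "fov_y" (degrees; the focal length in pixels is half the picture's height over the tangent of half this angle, whatever the lens; pixels are square), "cx", "cy" (the principal point, pixels), "origin" and "rotation" of the camera in the world. Camera axes: x right, y up, looking along -z (the intrinsics and any distortion apply to the point x, -y, -z); pixel columns grow to the right and rows downward; lengths in m; the calibration is good to about 2 mm. A picture is of the moment at which its call begins. There is no depth.
- arm.hand_in(): hands the job in; it is judged then, once.
The state is a dict: "clock": time; "joint_positions": joint angles; "qd": joint speeds; "joint_efforts": joint torques, N m; "ee_pos": TCP position; "tool_rot": TCP orientation; "wrist_force": force on the tool from outside, world axes, zero at the start; "wrist_torque": the same for the moment, N m; "opening": finger opening in m; "grip_force": force on a finger pad.
Only numpy, scipy, OpenCV 4.12 (cv2) and the standard library are available. Lean on these libraries where they do the work, as an engineer would, in place of code of your own. Each camera call takes 0.05 s, during which the arm holds its last target. There are 200 camera calls.

## Working session

There is one attempt and no reset: what is moved stays moved. The work goes in short steps, Python scripts to look and compute and a shell command to move; the robot and the scene stay as the last step left them, time stands still between calls to the robot, and variables do not carry over. Pictures are saved under pics/ and viewed, at most 10 in all, crops included, and the job is handed in when it is done.

```bash
mkdir -p pics; ls; python3 - <<'E'
from station import arm
import cv2,json
for n in("scene","top"):
    d=arm.get_image(n); cv2.imwrite(f"pics/{n}0.png",d["img"][:,:,::-1]); print({k:(v if k!="img" else 0) for k,v in d.items()})
s=arm.sense(); print(s)
E
```

```text
pics
{'img': 0, 'fov_y': 48.672707577556785, 'cx': 315.2403497204089, 'cy': 234.99195566188396, 'origin': array([ 1.24073832, -0.42647032,  1.02766927]), 'rotation': array([[ 0.53858232, -0.64138721,  0.54639869],
       [ 0.84242715,  0.42197252, -0.33504581],
       [-0.01567114,  0.64075084,  0.76758893]])}
{'img': 0, 'fov_y': 47.99368850653659, 'cx': 315.03993344441085, 'cy': 237.60052622289646, 'origin': array([ 0.41415431, -0.04624534,  1.47962686]), 'rotation': array([[-0.02147234,  0.99051655, -0.13570522],
       [-0.9996459 , -0.02340476, -0.01266028],
       [-0.01571637,  0.13538532,  0.99066837]])}
{'clock': 0.1, 'joint_positions': array([-7.72630604e+01,  2.83104140e+01,  7.71217849e+01,  1.03806650e-03,
        7.46252697e+01, -5.47128999e+00]), 'qd': array([ 0.05306271, -0.13741329, -0.06109188,  0.05427055, -0.06091646,
       -0.0994442 ]), 'joint_efforts': array([ 1.20986442e-03, -8.83587098e+01, -3.84562469e+01,  2.55505500e-05,
        5.13395411e-03,  8.17177067e-06]), 'ee_pos': array([ 0.19524823, -0.59343728,  0.24948035]), 'tool_rot': array([[ 9.49928695e-01,  3.12466690e-01, -2.04100686e-04],
       [ 3.12466736e-01, -9.49928194e-01,  9.82186140e-04],
       [ 1.13019455e-04, -9.96781473e-04, -9.99999497e-01]]), 'wrist_force': array([-0.29505443, -0.34734857,  0.50902527]), 'wrist_torque': array([-0.04170091, -0.0150325 ,  0.04163328]), 'grip_force': 0.0, 'opening': 0.0855361833097922}
```

View pics/top0.png

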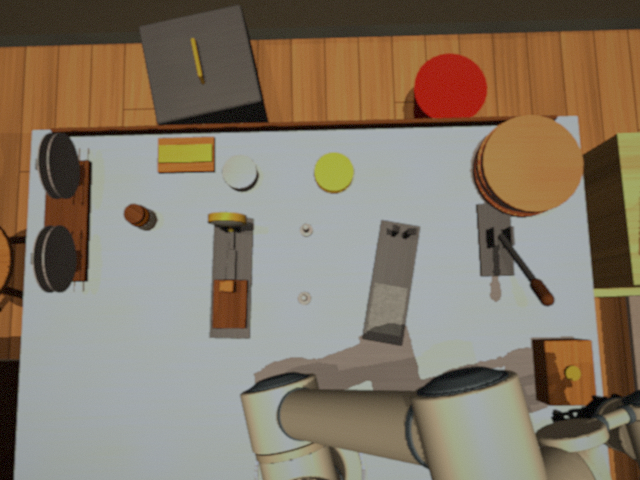

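View pics/scene0.png

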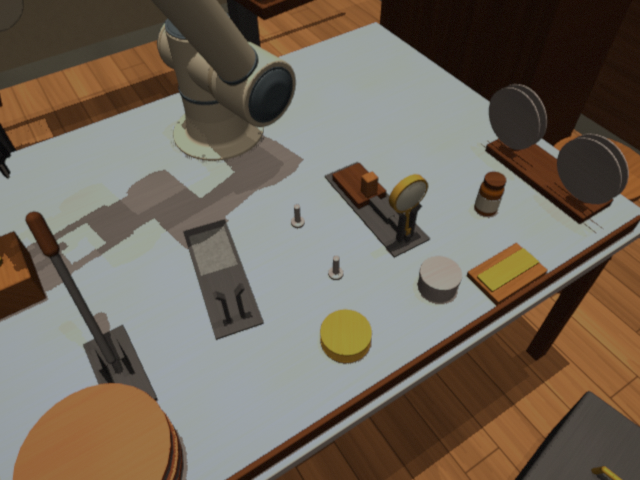

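Top view: cradle A with the carrier, grip at about (227,285) and lens (227,217). Cradle B is empty, felt around (388,300) and prongs around (402,232), with the pins at (306,230) and (304,297). Next come enlarged crops and the wrist camera's mounting.

```bash
cat > h.py <<'E'
import numpy as np, cv2
from station import arm
def px2ray(d,u,v):
    f=240/np.tan(np.radians(d["fov_y"])/2)
    r=np.array([(u-d["cx"])/f,-(v-d["cy"])/f,-1.]); return d["origin"],d["rotation"]@r
def at_z(d,u,v,z):
    o,r=px2ray(d,u,v); return o+r*(z-o[2])/r[2]
def proj(d,p):
    f=240/np.tan(np.radians(d["fov_y"])/2)
    c=(np.asarray(p)-d["origin"])@d["rotation"]
    return np.stack([d["cx"]+f*c[...,0]/-c[...,2],d["cy"]-f*c[...,1]/-c[...,2]],-1)
E
python3 - <<'E'
from h import *
import pickle
D={n:arm.get_image(n) for n in("scene","top","wrist")}
pickle.dump(D,open("D0.pkl","wb"))
t=D["top"]["img"][205:350,190:440,::-1]; cv2.imwrite("pics/tc.png",cv2.resize(t,None,fx=3.2,fy=3.2,interpolation=cv2.INTER_CUBIC))
t=D["scene"]["img"][150:345,170:440,::-1]; cv2.imwrite("pics/sc.png",cv2.resize(t,None,fx=2.9,fy=2.9,interpolation=cv2.INTER_CUBIC))
s=arm.sense();R=s["tool_rot"];w=D["wrist"]
print("cam in tool",R.T@(w["origin"]-s["ee_pos"]),"\n",R.T@w["rotation"],w["fov_y"],w["cx"],w["cy"])
E
```

```text
cam in tool [ 0.07666728  0.00100421 -0.12346641] 
 [[ 5.68992134e-04  9.54400745e-01  2.98527878e-01]
 [ 9.99999803e-01 -6.22426145e-04  8.39183089e-05]
 [ 2.65903253e-04  2.98527772e-01 -9.54400911e-01]] 58.26840231340825 322.0797848632795 241.51074849481714
```

View pics/tc.png

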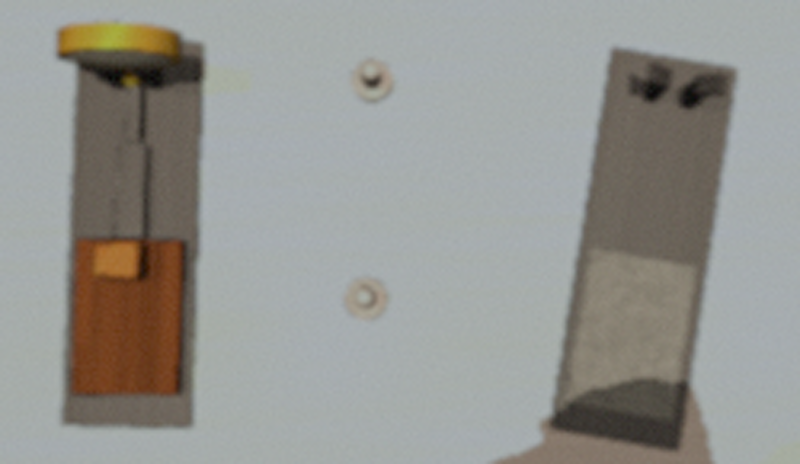

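View pics/sc.png

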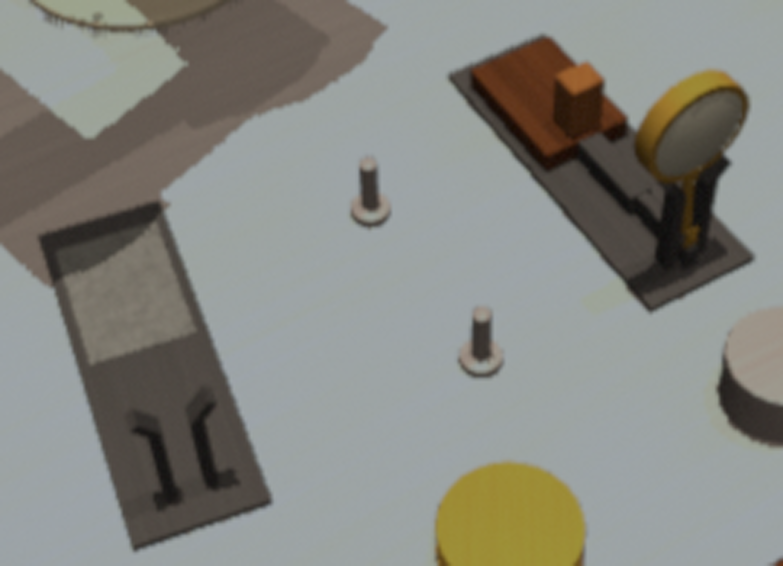

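Crop readings: in the top crop, plate A's corners are at (203,43), (192,427), (64,424) and B's at (613,48), (736,68), (681,449), (554,425). In the scene crop, A's are at (449,76), (545,36), (753,260), (651,309) and B's at (40,237), (162,203), (270,502), (135,548). The lens leans only slightly.

```bash
cat > fit.py <<'E'
from h import *
import pickle
from scipy.optimize import least_squares
D=pickle.load(open("D0.pkl","rb"))
T=lambda p:(np.array(p,float)+.5)/3.2-.5+[190,205]
S=lambda p:(np.array(p,float)+.5)/2.9-.5+[170,150]
# corner order: local (far-left, far-right, near-right, near-left), x ahead, y left
L=np.array([[.195,.055],[.195,-.055],[-.135,-.055],[-.135,.055]])
obs={"A":[("top",[1,2,3],T([(203,43),(192,427),(64,424)])),("scene",[3,2,1,0],S([(545,36),(449,76),(651,309),(753,260)])[[0,1,2,3]])],
     "B":[("top",[0,1,2,3],T([(613,48),(736,68),(681,449),(554,425)])),("scene",[3,2,1,0],S([(162,203),(40,237),(135,548),(270,502)]))]}
def W(q,l,z):
    c,s=np.cos(q[2]),np.sin(q[2]); l=np.atleast_2d(l)
    return np.c_[q[0]+c*l[:,0]-s*l[:,1],q[1]+s*l[:,0]+c*l[:,1],np.full(len(l),z)]
def fit(o):
    return least_squares(lambda q:np.concatenate([(proj(D[n],W(q,L[i],.008))-p).ravel() for n,i,p in o]),[.5,0,0])
if __name__=="__main__":
    for k,o in obs.items():
        r=fit(o);q=r.x;print(k,q[:2].round(4),np.degrees(q[2]).round(2),"res",r.fun.round(1),"tip r",np.hypot(q[0],q[1]).round(3))
        for e in o: qq=fit([e]);print("   ",e[0],qq.x.round(4),qq.fun.round(1))
        print("  prongs",W(q,[.16,0],.008).round(4))
    for n in("top","scene"): # grip top centre checks
        q=fit(obs["A"]).x; print(n,"predicted grip top px",proj(D[n],W(q,[0,0],.09)))
    print("observed",T((117,258)),S((580,78)))
    for n,p in(("top",T((370,78))),("top",T((366,298)))): print("pin",at_z(D[n],*p,.03))
E
python3 fit.py
```

```text
A [0.4843 0.2036] -2.35 res [ 0.9 -0.9  0.1 -0.1 -0.6  0.  -0.3 -0.8 -0.6 -0.6 -0.2  0.5  0.9 -0.7] tip r 0.525
    top [ 0.4833  0.2041 -0.0335] [ 0.2 -0.7  0.3  0.1 -0.5  0.5]
    scene [ 0.4852  0.2032 -0.0454] [-0.  -0.6 -0.4 -0.4 -0.4  0.9  0.8 -0.2]
  prongs [[0.6441 0.197  0.008 ]]
B [ 0.4626 -0.227 ] -11.25 res [-0.1 -1.1  0.9 -0.6 -0.2  0.3 -1.1  0.5 -0.7 -0.9 -0.7 -0.4 -0.8  0.5
  1.3 -0.2] tip r 0.515
    top [ 0.462  -0.2275 -0.1904] [-0.4 -0.9  0.7 -0.6  0.3  0.5 -0.7  0.9]
    scene [ 0.4633 -0.2266 -0.2011] [-0.1 -0.8 -0.2 -0.4 -0.9  0.7  1.2  0.1]
  prongs [[ 0.6196 -0.2582  0.008 ]]
top predicted grip top px [[226.03028443 285.92353157]]
scene predicted grip top px [[369.7296794  175.68524737]]
observed [226.21875 285.28125] [369.67241379 176.56896552]
pin [ 0.63688358 -0.00167728  0.03      ]
pin [0.45102918 0.00520372 0.03      ]
```

```bash
cat > lens.py <<'E'
from h import *
from scipy.optimize import minimize_scalar
U=4
def rx(a): return cv2.Rodrigues(np.array([a,0,0.]))[0]
def ring_pts(o,R,th,r,x):   # o,R: carrier pose (origin, axes); lens at absolute rotation R@rx(d), d=th_rel
    t=np.linspace(0,2*np.pi,72,endpoint=False)
    l=np.c_[np.full(72,x),r*np.sin(t),.130+r*np.cos(t)]
    return o+(np.array([.160,0,.035])+l@rx(th).T)@R.T
def template(d,o,R,th,u0,v0,n):
    m=np.zeros((n*U,n*U),np.float32)
    P=lambda x,r:((proj(d,ring_pts(o,R,th,r,x))-[u0,v0]+.5)*U-.5)
    sub=lambda a:np.round(a*16).astype(np.int32)
    out=cv2.convexHull(np.vstack([P(-.01,.048),P(.01,.048)]).astype(np.float32))[:,0]
    cv2.fillPoly(m,[sub(out)],1.,shift=4)
    c=o+R@np.array([.16,0,.165]); near=.01 if (d["origin"]-c)@R[:,0]>0 else -.01
    cv2.fillPoly(m,[sub(P(near,.041))],0.,shift=4)
    return cv2.GaussianBlur(m,(0,0),2.5)
def measure(d,o,R,th0,n=84):
    """relative lens angle from one image: returns th, residual px across, score"""
    th=th0
    for k in range(3):
        c=proj(d,ring_pts(o,R,th,0,0)[0]); u0,v0=np.floor(c).astype(int)-n//2
        im=d["img"].astype(np.float32); y=np.clip(im[...,0]-im[...,2],0,120)
        M=24 if k==0 else 8
        crop=cv2.resize(np.pad(y,60)[v0-M+60:v0+n+M+60,u0-M+60:u0+n+M+60],None,fx=U,fy=U,interpolation=cv2.INTER_CUBIC)
        t=template(d,o,R,th,u0,v0,n); ys,xs=np.where(t>.02); t=t[ys.min()-12:ys.max()+13,xs.min()-12:xs.max()+13]
        s=cv2.matchTemplate(crop,t,cv2.TM_CCOEFF_NORMED)
        _,mx,_,(px,py)=cv2.minMaxLoc(s)
        sh=np.array([px-(xs.min()-12)-M*U,py-(ys.min()-12)-M*U])/U
        J=(proj(d,ring_pts(o,R,th+.01,0,0)[0])-c)/.01
        dth=J@sh/(J@J); th+=np.clip(dth,-.3,.3)
    e=J/np.linalg.norm(J); return th,float(sh@[-e[1],e[0]]),mx,np.linalg.norm(J)
E
python3 -m jog '[[2.55,3.94,0,0,0,0.0606,1],[2.55,3.94,0,0,0,0.0606,1],[2.55,3.94,0,0,0,0.0606,1],[2.55,3.94,0,0,0,0.0606,1],[2.55,3.94,0,0,0,0.0606,1],[2.55,3.94,0,0,0,0.0606,1],[2.55,3.94,0,0,0,0.0606,1],[2.55,3.94,0,0,0,0.0606,1],[2.55,3.94,0,0,0,0.0606,1],[2.55,3.94,0,0,0,0.0606,1],[0.34,4.04,0,0,0,0.0606,1],[0.34,4.04,0,0,0,0.0606,1],[0.34,4.04,0,0,0,0.0606,1],[0.34,4.04,0,0,0,0.0606,1],[0.34,4.04,0,0,0,0.0606,1],[0.34,4.04,0,0,0,0.0606,1],[0.34,4.04,0,0,0,0.0606,1],[0.34,4.04,0,0,0,0.0606,1],[0.34,4.04,0,0,0,0.0606,1],[0.34,4.00,0,0,0,0.0606,1]]' 80
python3 - <<'E'
from lens import *
from fit import D,fit,obs
q=fit(obs["A"]).x;R=cv2.Rodrigues(np.array([0,0,q[2]]))[0];o=np.array([q[0],q[1],.008])
for n in("scene","top"): print(n,measure(D[n],o,R,0.))
for n in("scene","top"):
    d=arm.get_image(n);print(n,measure(d,o,R,0.)); cv2.imwrite(f"pics/{n}1.png",d["img"][:,:,::-1])
w=arm.get_image("wrist")
a=np.hstack([cv2.imread("pics/top1.png")[150:350,150:450],cv2.imread("pics/scene1.png")[50:250,250:550]])
a=np.vstack([a,cv2.resize(w["img"][:,:,::-1],(600,450))[50:]]);cv2.imwrite("pics/m1.png",a)
for z in(.024,.082): print("grip corners px in wrist",((proj(w,o+np.array([[.015,.018,z],[.015,-.018,z],[-.015,-.018,z],[-.015,.018,z]])@R.T)*600/640)+[0,150]).round(0).tolist())
E
```

```text
clock: 2.25
ee_pos: [0.4841, 0.2057, 0.25]
tool_rot: [[0.038, 0.999, 0.0], [0.999, -0.038, 0.0], [0.0, 0.0, -1.0]]
wrist_force: [0.1, -0.2, 0.1]
opening: 0.0855
grip_force: 0.0
scene (np.float64(0.08479192422800025), -0.22112768418139345, 0.8656691312789917, np.float64(53.616327771745894))
top (np.float64(0.08075073040523824), 0.0, 0.9187020659446716, np.float64(53.19501155652513))
scene (np.float64(0.08672809232031821), 0.0, 0.8691328763961792, np.float64(53.71185420192452))
top (np.float64(-0.8678111868401864), -23.010560677309996, 1.0, np.float64(36.13265672357214))
grip corners px in wrist [[319.0, 326.0], [318.0, 367.0], [284.0, 367.0], [284.0, 326.0]]
grip corners px in wrist [[322.0, 341.0], [321.0, 388.0], [280.0, 388.0], [280.0, 341.0]]
```

View pics/m1.png

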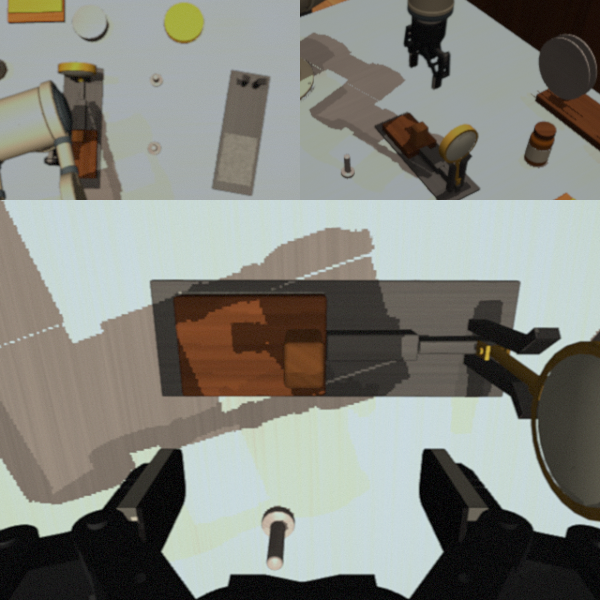

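The lens angle reads +0.083 rad in both cameras. In the wrist picture the grip top spans (284–325, 341–388), within about 1.5 mm of the prediction, so I shift +1.5 mm in x, go down and grasp.

```bash
python3 -m jog '[[0.15,0,-2.2,0,0,0,1],[0,0,-2.2,0,0,0,1],[0,0,-2.2,0,0,0,1],[0,0,-2.2,0,0,0,1],[0,0,-2.2,0,0,0,1],[0,0,-2.2,0,0,0,1],[0,0,-2.2,0,0,0,1],[0,0,-2.2,0,0,0,1],[0,0,-0.7,0,0,0,1],[0,0,-0.3,0,0,0,1],[0,0,0,0,0,0,1],[0,0,0,0,0,0,0],[0,0,0,0,0,0,0],[0,0,0,0,0,0,0],[0,0,0,0,0,0,0],[0,0,0,0,0,0,0],[0,0,0,0,0,0,0],[0,0,0,0,0,0,0],[0,0,0,0,0,0,0]]' 90
cat > est.py <<'E'
import sys,json,os
from lens import *
from fit import fit,obs
from scipy.integrate import odeint
from scipy.optimize import least_squares
I,C,K,ML=.0041,.08,.19,.24*.128
def carrier(s,cal):
    T=s["tool_rot"];R=np.c_[T[:,1],T[:,0],-T[:,2]]@np.array(cal["Rc"]); return s["ee_pos"]-R@np.array(cal["g"]),R
def sim(d,w,phi,rows,p,dt=.01):
    """rows: list of (dphi, dvy[m], dur). returns d,w(th'),phi,traj ; th=d+phi absolute"""
    th=d+phi;tr=[];v0=p.get("v",0.)
    for a,dy,T in rows:
        n=max(1,round(T/dt));r=a/T;v=dy/T;acc=(v-v0)/T
        for _ in range(n):
            phi+=r*dt; w+=dt/I*(p["mgl"]*np.sin(th)-K*(th-phi)-C*(w-r)+ML*acc); th+=w*dt; tr.append((th,phi))
        v0=v
    return th-phi,w,phi,tr
def slow_w(d,phi,p): return (p["mgl"]*(d+phi)-K*d)/C
def look(cal,prior,top=True):
    out=[]
    for n in("scene","top")[:1+top]:
        s=arm.sense();o,R=carrier(s,cal);m=measure(arm.get_image(n),o,R,prior)
        out.append((n,round(float(m[0]),4),round(m[1],2),round(float(m[2]),2)))
    return s,o,R,out
E
python3 - <<'E'
from est import *
q=fit(obs["A"]).x; o=np.array([q[0]+.0015,q[1],.008]);Rw=cv2.Rodrigues(np.array([0,0,q[2]]))[0]
s=arm.sense();T=s["tool_rot"];Rt=np.c_[T[:,1],T[:,0],-T[:,2]]
Rc=Rt.T@Rw; cal={"Rc":Rc.tolist(),"g":(Rw.T@(s["ee_pos"]-o)).tolist()}; json.dump(cal,open("cal.json","w"))
print(s["ee_pos"],s["wrist_force"],s["opening"],s["grip_force"],cal)
print(look(cal,.083)[3])
E
```

```text
clock: 4.3
ee_pos: [0.4859, 0.204, 0.0645]
tool_rot: [[0.041, 0.999, 0.001], [0.999, -0.041, 0.0], [0.0, 0.001, -1.0]]
wrist_force: [-2.4, 0.7, 9.9]
opening: 0.029
grip_force: 90.2
[0.48593135 0.20400448 0.06454973] [-2.37944643  0.66486595  9.93555742] 0.029009932581864704 90.18710732460022 {'Rc': [[0.9999997067092128, 0.0003995643504680797, 0.0006533986671851415], [-0.0003996768528665594, 0.999999905327083, 0.00017205882193132663], [-0.0006533298567545068, -0.00017231991979099162, 0.9999997717329457]], 'g': [0.00014051522998348575, 0.0004549516420351252, 0.05654972611085244]}
[('scene', 0.0888, 0.34, 0.87), ('top', 0.0743, 0.51, 0.92)]
```

```bash
cat > cycle.py <<'E'
# usage: cycle.py N dx dy dz(cm) dyaw(rad) : measure, fuse, fit, plan the next N rows with that travel spread over them (ramped)
from est import *
A=[float(a) for a in sys.argv[1:]]; N=int(A[0]); mv=np.array(A[1:4]); yaw=A[4]
cal=json.load(open("cal.json")); S=json.load(open("S.json")) if os.path.exists("S.json") else None
P=dict(mgl=.301,b=0.,log=[]) if S is None else S["P"]
pred=None
if S and S["plan"]: pred=sim(S["d"],S["w"],S["phi"],S["plan"],P)[:2]
t0=arm.sense()["clock"]
prior=pred[0]+P["b"] if pred else .1
s,o,R,out=look(cal,prior); phi=float(np.arcsin(R[2,1])); yw=np.arctan2(R[1,0],R[0,0])
good=[m for m in out if m[3]>.72 and abs(m[1])<3 and abs(m[1+0]-prior)<.3] or out[:1]
z=float(np.mean([m[1] for m in good])) 
if S and S["plan"]: P["log"].append([S["d"],S["w"],S["phi"],S["plan"],z])
if len(P["log"])>=3 and not os.path.exists("nofit"):
    def f(x):
        q=dict(mgl=x[0]); return np.r_[[sim(l[0]+P["b"]-x[1],l[1],l[2],l[3],q)[0]+x[1]-l[4] for l in P["log"][-8:]],(x[0]-.301)/.03*.012,x[1]/.015*.012]
    x=least_squares(f,[P["mgl"],P["b"]]).x; P["mgl"],P["b"]=float(x[0]),float(x[1])
zz=z-P["b"]; d=zz if pred is None else .75*zz+.25*pred[0]
w=slow_w(d,phi,P)
# advance over the time taken since the first picture (hold) 
d,w,phi,_=sim(d,w,phi,[(0,0,.05+.025)],P)
e=np.array([np.cos(yw),np.sin(yw)]); yc=np.array([-e[1],e[0]])
r=np.ones(N); 
if N>=4: r[0]=r[-1]=.5
r/=r.sum(); dy=(mv[:2]@yc)/100*r
H=N+10
def cost(a):
    rows=[(a[i],dy[i] if i<N else 0,.1) for i in range(N)]+[(0,0,.1)]+[(a[i],0,.1) for i in range(N,H)]
    dd,ww,pp,tr=sim(d,w,phi,rows,P,.02); tr=np.array(tr)
    return np.r_[tr[4::5,0],tr[4::5,1]*.5,(tr[4::5,0]-tr[4::5,1])*1.,a*.7,dd*6,pp*3]
a=least_squares(cost,np.zeros(H),bounds=(-.1,.1)).x[:N]; a=np.round(a,3)
plan=[(float(a[i]),float(dy[i]),.1) for i in range(N)]+[(0,0,.05)]
pe=sim(d,w,phi,plan,P)
json.dump(dict(P=P,d=d,w=w,phi=phi,plan=plan),open("S.json","w"))
print("t",s["clock"],"tcp",s["ee_pos"].round(4),"yaw",round(float(yw),4),"F",s["wrist_force"].round(1),"grip",round(s["grip_force"]),"open",round(s["opening"],4))
print("meas",out,"pred",pred and round(pred[0]+P["b"],3),"| d",round(d,3),"phi",round(phi,3),"th",round(d+phi,3),"mgl",round(P["mgl"],3),"b",round(P["b"],4),"-> d",round(pe[0],3),"phi",round(pe[2],3))
print("dphi",a.tolist(),"axis",e.round(3),"frac",r.round(3).tolist())
rows=[[round(x,4) for x in [*(mv*r[i]),a[i]*e[0],a[i]*e[1],yaw*r[i],0]] for i in range(N)]
print(json.dumps([[round(v,3) for v in w_] for w_ in rows]).replace(" ",""))
E
python3 -m jog '[[0,0,0.3,0,0,0,0],[0,0,0.4,0,0,0,0],[0,0,0.3,0,0,0,0]]'; python3 cycle.py 5 0 0 0.4 0
```

```text
clock: 4.7
ee_pos: [0.4855, 0.2039, 0.0741]
tool_rot: [[0.041, 0.999, -0.001], [0.999, -0.041, -0.0], [-0.0, -0.001, -1.0]]
wrist_force: [-0.0, 0.1, -7.9]
opening: 0.0288
grip_force: 89.4
t 4.75 tcp [0.4858 0.2039 0.0745] yaw -0.0414 F [ 1.   1.5 -7.6] grip 89 open 0.0291
meas [('scene', 0.0935, 0.12, 0.86), ('top', 0.0865, 0.25, 0.91)] pred None | d 0.1 phi -0.0 th 0.1 mgl 0.301 b 0.0 -> d 0.029 phi -0.031
dphi [-0.1, -0.001, 0.026, 0.023, 0.021] axis [ 0.999 -0.041] frac [0.125, 0.25, 0.25, 0.25, 0.125]
[[0.0,0.0,0.05,-0.1,0.004,0.0,0],[0.0,0.0,0.1,-0.001,0.0,0.0,0],[0.0,0.0,0.1,0.026,-0.001,0.0,0],[0.0,0.0,0.1,0.023,-0.001,0.0,0],[0.0,0.0,0.05,0.021,-0.001,0.0,0]]
```

```bash
python3 -m jog '[[0,0,0.05,-0.1,0.004,0,0],[0,0,0.1,-0.001,0,0,0],[0,0,0.1,0.026,-0.001,0,0],[0,0,0.1,0.023,-0.001,0,0],[0,0,0.05,0.021,-0.001,0,0]]'; python3 cycle.py 5 0 0 0.5 0
```

```text
clock: 5.3
ee_pos: [0.4857, 0.2039, 0.0779]
tool_rot: [[0.041, 0.999, -0.001], [0.999, -0.041, -0.029], [-0.029, 0.0, -1.0]]
wrist_force: [-0.1, -0.4, -8.1]
opening: 0.0291
grip_force: 90.6
t 5.35 tcp [0.4857 0.2036 0.078 ] yaw -0.0417 F [-0.6 -1.  -8.3] grip 91 open 0.0289
meas [('scene', -0.0275, 0.0, 0.85), ('top', -0.0369, 0.25, 0.92)] pred 0.029 | d -0.028 phi -0.029 th -0.056 mgl 0.301 b 0.0 -> d -0.014 phi 0.01
dphi [0.066, -0.002, -0.01, -0.008, -0.007] axis [ 0.999 -0.042] frac [0.125, 0.25, 0.25, 0.25, 0.125]
[[0.0,0.0,0.062,0.066,-0.003,0.0,0],[0.0,0.0,0.125,-0.002,0.0,0.0,0],[0.0,0.0,0.125,-0.01,0.0,0.0,0],[0.0,0.0,0.125,-0.008,0.0,0.0,0],[0.0,0.0,0.062,-0.007,0.0,0.0,0]]
```

```bash
python3 -c "
import json;S=json.load(open('S.json'));S['P']['log']=[];json.dump(S,open('S.json','w'))"; python3 -m jog '[[0,0,0.06,0.066,-0.003,0,0],[0,0,0.12,-0.002,0,0,0],[0,0,0.13,-0.01,0,0,0],[0,0,0.13,-0.008,0,0,0],[0,0,0.06,-0.007,0,0,0]]'; python3 cycle.py 5 0 0 1 0
```

```text
clock: 5.9
ee_pos: [0.4859, 0.2043, 0.0832]
tool_rot: [[0.04, 0.999, 0.002], [0.999, -0.04, 0.006], [0.007, 0.002, -1.0]]
wrist_force: [0.3, -0.4, -8.3]
opening: 0.029
grip_force: 90.6
t 5.95 tcp [0.4859 0.2044 0.0832] yaw -0.0407 F [-0.3  0.8 -7.7] grip 91 open 0.0291
meas [('scene', 0.0015, 0.0, 0.85), ('top', -0.9137, -28.04, 1.0)] pred -0.014 | d -0.001 phi 0.006 th 0.006 mgl 0.301 b 0.0 -> d -0.0 phi -0.002
dphi [-0.007, -0.001, 0.0, 0.0, 0.0] axis [ 0.999 -0.041] frac [0.125, 0.25, 0.25, 0.25, 0.125]
[[0.0,0.0,0.125,-0.007,0.0,0.0,0],[0.0,0.0,0.25,-0.001,0.0,0.0,0],[0.0,0.0,0.25,0.0,-0.0,0.0,0],[0.0,0.0,0.25,0.0,-0.0,0.0,0],[0.0,0.0,0.125,0.0,-0.0,0.0,0]]
```

```bash
sed -i 's/M=24 if k==0 else 8/M=10 if k==0 else 6/; s/_,mx,_,(px,py)/s[~(s<.995)]=0;_,mx,_,(px,py)/' lens.py; sed -i 's/z=float(np.mean(\[m\[1\] for/z=float(np.mean([m[1]+(-.005 if m[0]=="scene" else .005) for/' cycle.py
python3 -m jog '[[0,0,0.12,-0.007,0,0,0],[0,0,0.25,-0.001,0,0,0],[0,0,0.25,0,0,0,0],[0,0,0.25,0,0,0,0],[0,0,0.13,0,0,0,0]]'; python3 cycle.py 5 0 0 2 0
```

```text
clock: 6.5
ee_pos: [0.4859, 0.2039, 0.0933]
tool_rot: [[0.041, 0.999, 0.002], [0.999, -0.041, 0.0], [0.0, 0.002, -1.0]]
wrist_force: [0.1, -0.1, -8.0]
opening: 0.0288
grip_force: 90.6
t 6.55 tcp [0.4859 0.2039 0.0934] yaw -0.0415 F [-0.1 -0.6 -8.2] grip 91 open 0.0293
meas [('scene', 0.017, 0.0, 0.85), ('top', 0.0142, 0.25, 0.91)] pred -0.0 | d 0.013 phi 0.0 th 0.013 mgl 0.301 b 0.0 -> d 0.004 phi -0.003
dphi [-0.015, 0.002, 0.004, 0.003, 0.003] axis [ 0.999 -0.041] frac [0.125, 0.25, 0.25, 0.25, 0.125]
[[0.0,0.0,0.25,-0.015,0.001,0.0,0],[0.0,0.0,0.5,0.002,-0.0,0.0,0],[0.0,0.0,0.5,0.004,-0.0,0.0,0],[0.0,0.0,0.5,0.003,-0.0,0.0,0],[0.0,0.0,0.25,0.003,-0.0,0.0,0]]
```

```bash
python3 -m jog '[[0,0,0.25,-0.015,0.001,0,0],[0,0,0.5,0.002,0,0,0],[0,0,0.5,0.004,0,0,0],[0,0,0.5,0.003,0,0,0],[0,0,0.25,0.003,0,0,0]]'; python3 cycle.py 6 0 0 4 0
```

```text
clock: 7.1
ee_pos: [0.486, 0.2039, 0.1137]
tool_rot: [[0.041, 0.999, 0.002], [0.999, -0.041, -0.002], [-0.002, 0.002, -1.0]]
wrist_force: [0.1, 0.1, -7.8]
opening: 0.0292
grip_force: 90.6
t 7.15 tcp [0.4861 0.2039 0.1138] yaw -0.0414 F [ 0.2  0.1 -7.2] grip 91 open 0.0291
meas [('scene', 0.0288, -0.11, 0.84), ('top', 0.022, 0.0, 0.92)] pred -0.01 | d 0.034 phi -0.002 th 0.031 mgl 0.31 b -0.0141 -> d 0.006 phi -0.007
dphi [-0.036, 0.006, 0.009, 0.007, 0.005, 0.004] axis [ 0.999 -0.041] frac [0.1, 0.2, 0.2, 0.2, 0.2, 0.1]
[[0.0,0.0,0.4,-0.036,0.002,0.0,0],[0.0,0.0,0.8,0.006,-0.0,0.0,0],[0.0,0.0,0.8,0.009,-0.0,0.0,0],[0.0,0.0,0.8,0.007,-0.0,0.0,0],[0.0,0.0,0.8,0.005,-0.0,0.0,0],[0.0,0.0,0.4,0.004,-0.0,0.0,0]]
```

```bash
python3 -m jog '[[0,0,0.4,-0.036,0.002,0,0],[0,0,0.8,0.006,0,0,0],[0,0,0.8,0.009,0,0,0],[0,0,0.8,0.007,0,0,0],[0,0,0.8,0.005,0,0,0],[0,0,0.4,0.004,0,0,0]]'; python3 cycle.py 6 0 0 4 0
```

```text
clock: 7.8
ee_pos: [0.4861, 0.2038, 0.154]
tool_rot: [[0.041, 0.999, 0.0], [0.999, -0.041, -0.007], [-0.007, 0.0, -1.0]]
wrist_force: [0.4, 0.0, -8.8]
opening: 0.0289
grip_force: 90.6
t 7.85 tcp [0.4862 0.2039 0.1543] yaw -0.0417 F [ 0.9  0.3 -6.5] grip 91 open 0.0287
meas [('scene', 0.0165, 0.0, 0.84), ('top', 0.0137, 0.0, 0.91)] pred -0.028 | d 0.041 phi -0.007 th 0.034 mgl 0.32 b -0.0337 -> d 0.009 phi -0.007
dphi [-0.039, 0.008, 0.011, 0.009, 0.006, 0.005] axis [ 0.999 -0.042] frac [0.1, 0.2, 0.2, 0.2, 0.2, 0.1]
[[0.0,0.0,0.4,-0.039,0.002,0.0,0],[0.0,0.0,0.8,0.008,-0.0,0.0,0],[0.0,0.0,0.8,0.011,-0.0,0.0,0],[0.0,0.0,0.8,0.009,-0.0,0.0,0],[0.0,0.0,0.8,0.006,-0.0,0.0,0],[0.0,0.0,0.4,0.005,-0.0,0.0,0]]
```

```bash
sed -i 's/append(\[S\["d"\],/append([S["d"]+S.get("b0",0),/; s/sim(l\[0\]+P\["b"\]-x\[1\]/sim(l[0]-x[1]/; s/dict(P=P,d=d,/dict(P=P,b0=P["b"],d=d,/' cycle.py
python3 - <<'E'
import json
S=json.load(open('S.json'));L=S['P']['log']; print([[round(l[0],4),round(l[1],3),round(l[2],4),round(l[4],4)] for l in L])
L[-1][0]-=.0141
S['d']-=.02; S['P']['b']=-.0137;S['b0']=-.0137; S['plan']=[(0,0,.025)];json.dump(S,open('S.json','w'))
E
python3 cycle.py 6 0 0 4 0
```

```text
[[-0.0276, -0.138, -0.0285, 0.0015], [-0.0006, 0.022, 0.0063, 0.0156], [0.013, 0.017, 0.0, 0.0254], [0.0336, 0.039, -0.0023, 0.0151]]
t 7.95 tcp [0.4859 0.2038 0.1532] yaw -0.0416 F [ 0.9  0.4 -8.6] grip 91 open 0.0292
meas [('scene', 0.0222, 0.0, 0.84), ('top', 0.0168, 0.25, 0.91)] pred 0.001 | d 0.037 phi -0.008 th 0.029 mgl 0.306 b -0.0201 -> d 0.006 phi -0.007
dphi [-0.032, 0.006, 0.01, 0.007, 0.005, 0.005] axis [ 0.999 -0.042] frac [0.1, 0.2, 0.2, 0.2, 0.2, 0.1]
[[0.0,0.0,0.4,-0.032,0.001,0.0,0],[0.0,0.0,0.8,0.006,-0.0,0.0,0],[0.0,0.0,0.8,0.01,-0.0,0.0,0],[0.0,0.0,0.8,0.007,-0.0,0.0,0],[0.0,0.0,0.8,0.005,-0.0,0.0,0],[0.0,0.0,0.4,0.005,-0.0,0.0,0]]
```

```bash
python3 -m jog '[[0,0,0.4,-0.032,0.001,0,0],[0,0,0.8,0.006,0,0,0],[0,0,0.8,0.01,0,0,0],[0,0,0.8,0.007,0,0,0],[0,0,0.8,0.005,0,0,0],[0,0,0.4,0.005,0,0,0]]'; python3 cycle.py 5 0 -1 0 0
```

```text
clock: 8.6
ee_pos: [0.4861, 0.2038, 0.194]
tool_rot: [[0.041, 0.999, -0.001], [0.999, -0.041, -0.006], [-0.006, -0.001, -1.0]]
wrist_force: [-0.4, -0.7, -8.9]
opening: 0.0292
grip_force: 90.6
t 8.65 tcp [0.4862 0.2038 0.1943] yaw -0.0416 F [ 1.1 -0.2 -5.8] grip 91 open 0.0292
meas [('scene', 0.0058, 0.0, 0.84), ('top', -0.0016, 0.0, 0.91)] pred -0.018 | d 0.021 phi -0.006 th 0.016 mgl 0.3 b -0.0238 -> d 0.004 phi -0.009
dphi [-0.011, 0.004, 0.003, 0.001, 0.0] axis [ 0.999 -0.042] frac [0.125, 0.25, 0.25, 0.25, 0.125]
[[0.0,-0.125,0.0,-0.011,0.0,0.0,0],[0.0,-0.25,0.0,0.004,-0.0,0.0,0],[0.0,-0.25,0.0,0.003,-0.0,0.0,0],[0.0,-0.25,0.0,0.001,-0.0,0.0,0],[0.0,-0.125,0.0,0.0,-0.0,0.0,0]]
```

```bash
sed -i 's|dy=(mv\[:2\]@yc)/100\*r|dy=((mv[:2]@yc)/100+.16*yaw)*r|' cycle.py; python3 -m jog '[[0,-0.12,0,-0.011,0,0,0],[0,-0.25,0,0.004,0,0,0],[0,-0.25,0,0.003,0,0,0],[0,-0.25,0,0.001,0,0,0],[0,-0.13,0,0,0,0,0]]'; python3 cycle.py 6 -0.2 -5 0 -0.02
```

```text
clock: 9.2
ee_pos: [0.4857, 0.1935, 0.1929]
tool_rot: [[0.041, 0.999, -0.002], [0.999, -0.041, -0.01], [-0.01, -0.002, -1.0]]
wrist_force: [-0.4, -0.2, -8.2]
opening: 0.0289
grip_force: 90.6
t 9.25 tcp [0.4858 0.1934 0.1929] yaw -0.0417 F [ 0.2  0.1 -8.4] grip 91 open 0.0291
meas [('scene', -0.0051, 0.0, 0.84), ('top', -0.0109, 0.0, 0.91)] pred -0.022 | d 0.013 phi -0.01 th 0.003 mgl 0.296 b -0.0259 -> d 0.008 phi -0.015
dphi [0.026, 0.005, -0.005, -0.007, -0.011, -0.013] axis [ 0.999 -0.042] frac [0.1, 0.2, 0.2, 0.2, 0.2, 0.1]
[[-0.02,-0.5,0.0,0.026,-0.001,-0.002,0],[-0.04,-1.0,0.0,0.005,-0.0,-0.004,0],[-0.04,-1.0,0.0,-0.005,0.0,-0.004,0],[-0.04,-1.0,0.0,-0.007,0.0,-0.004,0],[-0.04,-1.0,0.0,-0.011,0.0,-0.004,0],[-0.02,-0.5,0.0,-0.013,0.0,-0.002,0]]
```

```bash
python3 -m jog '[[-0.02,-0.5,0,0.026,-0.001,-0.002,0],[-0.04,-1,0,0.005,0,-0.004,0],[-0.04,-1,0,-0.005,0,-0.004,0],[-0.04,-1,0,-0.007,0,-0.004,0],[-0.04,-1,0,-0.011,0,-0.004,0],[-0.02,-0.5,0,-0.013,0,-0.002,0]]'; python3 cycle.py 6 -0.3 -6 0 -0.02
```

```text
clock: 9.9
ee_pos: [0.4838, 0.1428, 0.193]
tool_rot: [[0.062, 0.998, -0.001], [0.998, -0.062, -0.016], [-0.016, 0.0, -1.0]]
wrist_force: [-0.3, -0.1, -7.6]
opening: 0.0289
grip_force: 90.6
t 9.95 tcp [0.4838 0.1427 0.193 ] yaw -0.0623 F [ 0.   0.4 -8.6] grip 91 open 0.0292
meas [('scene', 0.0095, 0.0, 0.84), ('top', 0.012, 0.0, 0.9)] pred -0.024 | d 0.032 phi -0.017 th 0.015 mgl 0.286 b -0.0317 -> d 0.011 phi -0.022
dphi [0.019, 0.008, -0.001, -0.006, -0.011, -0.014] axis [ 0.998 -0.062] frac [0.1, 0.2, 0.2, 0.2, 0.2, 0.1]
[[-0.03,-0.6,0.0,0.019,-0.001,-0.002,0],[-0.06,-1.2,0.0,0.008,-0.0,-0.004,0],[-0.06,-1.2,0.0,-0.001,0.0,-0.004,0],[-0.06,-1.2,0.0,-0.006,0.0,-0.004,0],[-0.06,-1.2,0.0,-0.011,0.001,-0.004,0],[-0.03,-0.6,0.0,-0.014,0.001,-0.002,0]]
```

```bash
python3 - <<'E'
from est import *
import est
S=json.load(open("S.json"));P=S["P"]
def res(x,L=P["log"]):
    est.ML=.24*.128*x[2]; r=[]
    for l in L:
        ph=l[2]+x[3]; d0=l[0]-x[1]; p=dict(mgl=x[0]); r.append(sim(d0,slow_w(d0,ph,p),ph,l[3],p)[0]+x[1]-l[4])
    return np.array(r)
print("start d,phi,z", [[round(l[0],3),round(l[2],3),round(l[4],3),round(sum(q[1] for q in l[3]),3)] for l in P["log"]])
print("cur",res([P["mgl"],P["b"],1,0]).round(3)); print("b0",res([.301,0,1,0]).round(3));print("b0 ml0",res([.301,0,0,0]).round(3))
for m in (0,.5,1,1.5):
    r=least_squares(lambda x:np.r_[res([x[0],x[1],m,0])/.006,(x[0]-.301)/.03,x[1]/.015],[.301,0]);print(m,r.x,2*r.cost,r.fun.round(1))
E
```

```text
start d,phi,z [[-0.028, -0.029, 0.002, 0.0], [-0.001, 0.006, 0.016, 0.0], [0.013, 0.0, 0.025, 0.0], [0.019, -0.002, 0.015, 0.0], [0.007, -0.007, 0.019, 0], [0.017, -0.008, 0.002, 0.0], [-0.002, -0.006, -0.008, -0.01], [-0.013, -0.01, 0.011, -0.053]]
cur [ 0.014  0.012  0.006 -0.005 -0.012 -0.005 -0.005 -0.022]
b0 [-0.016 -0.016 -0.022 -0.043 -0.013 -0.044 -0.037 -0.064]
b0 ml0 [-0.016 -0.016 -0.022 -0.043 -0.013 -0.044 -0.028 -0.017]
0 [ 0.27177846 -0.02850659] 22.08392902714248 [ 1.5  0.7 -0.3 -2.1 -2.  -1.8 -0.2  1.7 -1.  -1.9]
0.5 [ 0.27834152 -0.03078793] 19.12707156849031 [ 2.   1.4  0.3 -1.5 -2.  -1.2 -0.4 -0.7 -0.8 -2.1]
1 [ 0.25947975 -0.04125166] 30.48544415386516 [ 2.4  1.3  0.2 -1.  -2.  -0.5 -0.3 -2.9 -1.4 -2.8]
1.5 [ 0.24376763 -0.05404588] 49.048363015536225 [ 2.5  1.2  0.1 -0.9 -2.  -0.1 -0.3 -4.5 -1.9 -3.6]
```

```bash
sed -i 's/,.24\*.128$/,.24*.128*.6/' est.py; grep -n "ML=" est.py | head -1
python3 - <<'E'
import json
S=json.load(open('S.json'));S['P'].update(mgl=.28,b=-.03);S['d']-=.0017;S['b0']=-.03;S['plan']=[(0,0,.025)];json.dump(S,open('S.json','w'))
E
python3 cycle.py 6 -0.3 -5 0 -0.02
```

```text
6:I,C,K,ML=.0041,.08,.19,.24*.128*.6
t 10.05 tcp [0.4839 0.1439 0.193 ] yaw -0.0614 F [-0.8  1.1 -7.8] grip 91 open 0.029
meas [('scene', 0.0233, 0.0, 0.83), ('top', 0.017, 0.0, 0.9)] pred 0.002 | d 0.044 phi -0.015 th 0.028 mgl 0.299 b -0.0279 -> d 0.009 phi -0.015
dphi [-0.014, 0.009, 0.006, 0.003, -0.001, -0.003] axis [ 0.998 -0.061] frac [0.1, 0.2, 0.2, 0.2, 0.2, 0.1]
[[-0.03,-0.5,0.0,-0.014,0.001,-0.002,0],[-0.06,-1.0,0.0,0.009,-0.001,-0.004,0],[-0.06,-1.0,0.0,0.006,-0.0,-0.004,0],[-0.06,-1.0,0.0,0.003,-0.0,-0.004,0],[-0.06,-1.0,0.0,-0.001,0.0,-0.004,0],[-0.03,-0.5,0.0,-0.003,0.0,-0.002,0]]
```

```bash
python3 -m jog '[[-0.03,-0.5,0,-0.014,0.001,-0.002,0],[-0.06,-1,0,0.009,-0.001,-0.004,0],[-0.06,-1,0,0.006,0,-0.004,0],[-0.06,-1,0,0.003,0,-0.004,0],[-0.06,-1,0,-0.001,0,-0.004,0],[-0.03,-0.5,0,-0.003,0,-0.002,0]]'; python3 cycle.py 6 -0.3 -5 0 -0.02
```

```text
clock: 10.7
ee_pos: [0.4807, 0.0926, 0.193]
tool_rot: [[0.082, 0.997, -0.001], [0.996, -0.082, -0.015], [-0.015, -0.0, -1.0]]
wrist_force: [-0.1, 0.5, -8.1]
opening: 0.0292
grip_force: 90.6
t 10.75 tcp [0.4807 0.0924 0.193 ] yaw -0.0828 F [ 0.6 -1.  -7.6] grip 91 open 0.0288
meas [('scene', -0.0172, 0.0, 0.84), ('top', -0.0186, 0.0, 0.9)] pred -0.019 | d 0.006 phi -0.016 th -0.01 mgl 0.307 b -0.0283 -> d 0.001 phi -0.008
dphi [0.029, 0.003, -0.004, -0.005, -0.007, -0.008] axis [ 0.997 -0.083] frac [0.1, 0.2, 0.2, 0.2, 0.2, 0.1]
[[-0.03,-0.5,0.0,0.029,-0.002,-0.002,0],[-0.06,-1.0,0.0,0.003,-0.0,-0.004,0],[-0.06,-1.0,0.0,-0.004,0.0,-0.004,0],[-0.06,-1.0,0.0,-0.005,0.0,-0.004,0],[-0.06,-1.0,0.0,-0.007,0.001,-0.004,0],[-0.03,-0.5,0.0,-0.008,0.001,-0.002,0]]
```

Prediction now matches (−0.019 predicted, −0.018 measured). I'll carry on.

```bash
python3 -m jog '[[-0.03,-0.5,0,0.029,-0.002,-0.002,0],[-0.06,-1,0,0.003,0,-0.004,0],[-0.06,-1,0,-0.004,0,-0.004,0],[-0.06,-1,0,-0.005,0,-0.004,0],[-0.06,-1,0,-0.007,0.001,-0.004,0],[-0.03,-0.5,0,-0.008,0.001,-0.002,0]]'; python3 cycle.py 6 -0.3 -6 0 -0.02
```

```text
clock: 11.4
ee_pos: [0.4778, 0.0429, 0.193]
tool_rot: [[0.102, 0.995, -0.001], [0.995, -0.102, -0.008], [-0.008, -0.0, -1.0]]
wrist_force: [-0.0, 0.5, -7.9]
opening: 0.0291
grip_force: 90.6
t 11.45 tcp [0.4778 0.0427 0.193 ] yaw -0.1023 F [-0.  -0.6 -9. ] grip 91 open 0.0288
meas [('scene', -0.0091, 0.24, 0.84), ('top', -0.0095, 0.0, 0.91)] pred -0.03 | d 0.016 phi -0.009 th 0.007 mgl 0.307 b -0.0313 -> d 0.006 phi -0.013
dphi [0.013, 0.004, -0.002, -0.004, -0.007, -0.008] axis [ 0.995 -0.102] frac [0.1, 0.2, 0.2, 0.2, 0.2, 0.1]
[[-0.03,-0.6,0.0,0.013,-0.001,-0.002,0],[-0.06,-1.2,0.0,0.004,-0.0,-0.004,0],[-0.06,-1.2,0.0,-0.002,0.0,-0.004,0],[-0.06,-1.2,0.0,-0.004,0.0,-0.004,0],[-0.06,-1.2,0.0,-0.007,0.001,-0.004,0],[-0.03,-0.6,0.0,-0.008,0.001,-0.002,0]]
```

```bash
python3 -m jog '[[-0.03,-0.6,0,0.013,-0.001,-0.002,0],[-0.06,-1.2,0,0.004,0,-0.004,0],[-0.06,-1.2,0,-0.002,0,-0.004,0],[-0.06,-1.2,0,-0.004,0,-0.004,0],[-0.06,-1.2,0,-0.007,0.001,-0.004,0],[-0.03,-0.6,0,-0.008,0.001,-0.002,0]]'; python3 cycle.py 6 -0.3 -6 0 -0.02
```

```text
clock: 12.1
ee_pos: [0.4747, -0.0175, 0.193]
tool_rot: [[0.122, 0.993, -0.002], [0.992, -0.122, -0.012], [-0.012, -0.001, -1.0]]
wrist_force: [-0.9, 0.2, -8.4]
opening: 0.0291
grip_force: 90.6
t 12.15 tcp [ 0.4748 -0.0177  0.193 ] yaw -0.1227 F [ 0.5 -1.1 -7.7] grip 91 open 0.029
meas [('scene', -0.0072, 0.32, 0.87), ('top', -0.0032, 0.25, 0.9)] pred -0.029 | d 0.022 phi -0.013 th 0.009 mgl 0.3 b -0.0343 -> d 0.008 phi -0.013
dphi [0.011, 0.006, -0.0, -0.003, -0.006, -0.008] axis [ 0.992 -0.122] frac [0.1, 0.2, 0.2, 0.2, 0.2, 0.1]
[[-0.03,-0.6,0.0,0.011,-0.001,-0.002,0],[-0.06,-1.2,0.0,0.006,-0.001,-0.004,0],[-0.06,-1.2,0.0,-0.0,0.0,-0.004,0],[-0.06,-1.2,0.0,-0.003,0.0,-0.004,0],[-0.06,-1.2,0.0,-0.006,0.001,-0.004,0],[-0.03,-0.6,0.0,-0.008,0.001,-0.002,0]]
```

```bash
sed -i 's/\.128\*\.6/.128*.4/' est.py; python3 -m jog '[[-0.03,-0.6,0,0.009,-0.001,-0.002,0],[-0.06,-1.2,0,0.004,-0.001,-0.004,0],[-0.06,-1.2,0,-0.001,0,-0.004,0],[-0.06,-1.2,0,-0.003,0,-0.004,0],[-0.06,-1.2,0,-0.006,0.001,-0.004,0],[-0.03,-0.6,0,-0.007,0.001,-0.002,0]]'; python3 cycle.py 6 -0.3 -6 0 -0.02
```

```text
clock: 12.8
ee_pos: [0.4718, -0.0775, 0.193]
tool_rot: [[0.142, 0.99, -0.002], [0.99, -0.142, -0.016], [-0.016, 0.0, -1.0]]
wrist_force: [0.4, -0.2, -7.8]
opening: 0.0291
grip_force: 90.6
t 12.85 tcp [ 0.4718 -0.0777  0.193 ] yaw -0.1427 F [ 0.2 -0.6 -7.8] grip 91 open 0.0294
meas [('scene', -0.0112, 0.31, 0.86), ('top', -0.0093, 0.25, 0.9)] pred -0.011 | d 0.017 phi -0.017 th 0.0 mgl 0.299 b -0.0302 -> d 0.005 phi -0.008
dphi [0.015, 0.005, -0.0, -0.002, -0.004, -0.005] axis [ 0.99  -0.142] frac [0.1, 0.2, 0.2, 0.2, 0.2, 0.1]
[[-0.03,-0.6,0.0,0.015,-0.002,-0.002,0],[-0.06,-1.2,0.0,0.005,-0.001,-0.004,0],[-0.06,-1.2,0.0,-0.0,0.0,-0.004,0],[-0.06,-1.2,0.0,-0.002,0.0,-0.004,0],[-0.06,-1.2,0.0,-0.004,0.001,-0.004,0],[-0.03,-0.6,0.0,-0.005,0.001,-0.002,0]]
```

```bash
python3 -m jog '[[-0.03,-0.6,0,0.015,-0.002,-0.002,0],[-0.06,-1.2,0,0.005,-0.001,-0.004,0],[-0.06,-1.2,0,0,0,-0.004,0],[-0.06,-1.2,0,-0.002,0,-0.004,0],[-0.06,-1.2,0,-0.004,0.001,-0.004,0],[-0.03,-0.6,0,-0.005,0.001,-0.002,0]]'; python3 cycle.py 6 -0.3 -6 0 -0.02
```

```text
clock: 13.5
ee_pos: [0.4688, -0.1376, 0.193]
tool_rot: [[0.161, 0.987, -0.001], [0.987, -0.161, -0.007], [-0.007, 0.0, -1.0]]
wrist_force: [0.8, 0.9, -7.5]
opening: 0.029
grip_force: 90.6
t 13.55 tcp [ 0.4688 -0.1378  0.193 ] yaw -0.1626 F [-0.3 -1.3 -7.8] grip 91 open 0.0292
meas [('scene', -0.0221, 0.48, 0.85), ('top', -0.0147, 0.25, 0.89)] pred -0.025 | d 0.009 phi -0.007 th 0.002 mgl 0.295 b -0.0305 -> d 0.004 phi -0.008
dphi [0.012, 0.003, -0.002, -0.003, -0.005, -0.006] axis [ 0.987 -0.162] frac [0.1, 0.2, 0.2, 0.2, 0.2, 0.1]
[[-0.03,-0.6,0.0,0.012,-0.002,-0.002,0],[-0.06,-1.2,0.0,0.003,-0.0,-0.004,0],[-0.06,-1.2,0.0,-0.002,0.0,-0.004,0],[-0.06,-1.2,0.0,-0.003,0.0,-0.004,0],[-0.06,-1.2,0.0,-0.005,0.001,-0.004,0],[-0.03,-0.6,0.0,-0.006,0.001,-0.002,0]]
```

```bash
python3 -m jog '[[-0.03,-0.6,0,0.012,-0.002,-0.002,0],[-0.06,-1.2,0,0.003,0,-0.004,0],[-0.06,-1.2,0,-0.002,0,-0.004,0],[-0.06,-1.2,0,-0.003,0,-0.004,0],[-0.06,-1.2,0,-0.005,0.001,-0.004,0],[-0.03,-0.6,0,-0.006,0.001,-0.002,0]]'; python3 cycle.py 5 -0.18 -2.9 0 -0.014
```

```text
clock: 14.2
ee_pos: [0.4658, -0.1976, 0.193]
tool_rot: [[0.181, 0.983, -0.001], [0.983, -0.181, -0.008], [-0.008, 0.001, -1.0]]
wrist_force: [0.0, 0.4, -7.7]
opening: 0.0294
grip_force: 90.6
t 14.25 tcp [ 0.4658 -0.1978  0.193 ] yaw -0.1826 F [-0.2 -1.4 -8.3] grip 91 open 0.0294
meas [('scene', -0.0223, 0.55, 0.84), ('top', 0.2257, -28.71, 0.91)] pred -0.044 | d 0.121 phi -0.009 th 0.113 mgl 0.285 b -0.0477 -> d 0.034 phi -0.041
dphi [-0.1, -0.001, 0.027, 0.023, 0.019] axis [ 0.983 -0.182] frac [0.125, 0.25, 0.25, 0.25, 0.125]
[[-0.022,-0.362,0.0,-0.098,0.018,-0.002,0],[-0.045,-0.725,0.0,-0.001,0.0,-0.004,0],[-0.045,-0.725,0.0,0.027,-0.005,-0.004,0],[-0.045,-0.725,0.0,0.023,-0.004,-0.004,0],[-0.022,-0.362,0.0,0.019,-0.003,-0.002,0]]
```

The top match failed (residual −28 px) and slipped past a wrong index in my filter. I'll fix it and re-plan before moving.

```bash
sed -i 's/and abs(m\[1\])<3 and abs(m\[1+0\]-prior)<.3\]/and abs(m[2])<2 and abs(m[1]-prior)<.1]/' cycle.py; python3 - <<'E'
import json
S=json.load(open('S.json'));P=S['P'];P['log'].pop();P.update(mgl=.295,b=-.0305);S['d']=.006;S['w']=0.;S['b0']=-.0305;S['plan']=[(0,0,.025)];json.dump(S,open('S.json','w'))
E
python3 cycle.py 5 -0.18 -2.9 0 -0.014
python3 -c "
from h import *
from lens import *
d=arm.get_image('top');cv2.imwrite('pics/top2.png',d['img'][100:400,150:550,::-1])"
```

```text
t 14.35 tcp [ 0.4657 -0.1963  0.1929] yaw -0.1819 F [-0.4  0.8 -8.6] grip 91 open 0.0289
meas [('scene', -0.0043, 0.48, 0.85), ('top', -0.0054, 0.25, 0.89)] pred -0.025 | d 0.021 phi -0.007 th 0.014 mgl 0.295 b -0.0305 -> d 0.005 phi -0.008
dphi [-0.007, 0.004, 0.003, -0.0, -0.001] axis [ 0.984 -0.181] frac [0.125, 0.25, 0.25, 0.25, 0.125]
[[-0.022,-0.362,0.0,-0.007,0.001,-0.002,0],[-0.045,-0.725,0.0,0.004,-0.001,-0.004,0],[-0.045,-0.725,0.0,0.003,-0.0,-0.004,0],[-0.045,-0.725,0.0,-0.0,0.0,-0.004,0],[-0.022,-0.362,0.0,-0.001,0.0,-0.002,0]]
```

View pics/top2.png

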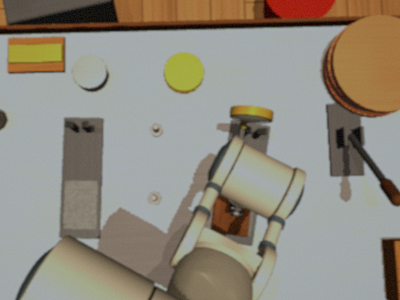

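The top view shows the lens upright at (251,114), with the carrier nearly over cradle B. I'll make the last lateral move and then hover.

```bash
sed -i 's/if N>=4: r\[0\]=r\[-1\]=.5/if N>=4: r[0]=r[-2]=.5;r[-1]=0/' cycle.py; python3 -m jog '[[-0.02,-0.37,0,-0.009,0.002,-0.002,0],[-0.05,-0.72,0,0.004,-0.001,-0.004,0],[-0.05,-0.72,0,0.003,0,-0.004,0],[-0.04,-0.72,0,0,0,-0.004,0],[-0.02,-0.37,0,-0.001,0,0,0]]'; python3 cycle.py 5 0 0 0 0
```

```text
clock: 14.95
ee_pos: [0.464, -0.2262, 0.193]
tool_rot: [[0.195, 0.981, -0.002], [0.981, -0.195, -0.01], [-0.01, 0.0, -1.0]]
wrist_force: [0.2, 0.2, -8.0]
opening: 0.0286
grip_force: 90.6
t 15.0 tcp [ 0.464  -0.2264  0.193 ] yaw -0.1961 F [ 0.3 -1.4 -7. ] grip 91 open 0.0291
meas [('scene', -0.0413, 0.48, 0.85), ('top', -0.0357, 0.25, 0.9)] pred -0.024 | d -0.009 phi -0.011 th -0.02 mgl 0.3 b -0.0295 -> d -0.003 phi 0.004
dphi [0.024, -0.0, -0.003, -0.003, -0.003] axis [ 0.981 -0.195] frac [0.167, 0.333, 0.333, 0.167, 0.0]
[[0.0,0.0,0.0,0.024,-0.005,0.0,0],[0.0,0.0,0.0,-0.0,0.0,0.0,0],[0.0,0.0,0.0,-0.003,0.001,0.0,0],[0.0,0.0,0.0,-0.003,0.001,0.0,0],[0.0,0.0,0.0,-0.003,0.001,0.0,0]]
```

```bash
python3 -m jog '[[0,0,0,0.024,-0.005,0,0],[0,0,0,0,0,0,0],[0,0,0,-0.003,0.001,0,0],[0,0,0,-0.003,0.001,0,0],[0,0,0,-0.003,0.001,0,0]]'; python3 cycle.py 6 0 0 0 0; python3 - <<'E'
from est import *
cal=json.load(open("cal.json"));o,R=carrier(arm.sense(),cal)
s=arm.get_image("scene");p=proj(s,o+R@np.array([.16,0,0]));u,v=p.astype(int);print("carrier under pivot px",p)
q=fit(obs["B"]).x;print("B vs carrier",q,o,proj(s,np.array([[*( [q[0]+.16*np.cos(q[2]),q[1]+.16*np.sin(q[2])] ),.008]])))
cv2.imwrite("pics/s3.png",cv2.resize(s["img"][v-90:v+60,u-100:u+100,::-1],None,fx=4,fy=4,interpolation=cv2.INTER_CUBIC));print(u-100,v-90)
E
```

```text
clock: 15.55
ee_pos: [0.464, -0.2249, 0.193]
tool_rot: [[0.193, 0.981, -0.0], [0.981, -0.193, 0.005], [0.005, -0.001, -1.0]]
wrist_force: [-0.1, 0.2, -8.7]
opening: 0.0288
grip_force: 90.6
t 15.6 tcp [ 0.464  -0.2249  0.193 ] yaw -0.195 F [ 0.8  0.7 -8.6] grip 91 open 0.0292
meas [('scene', -0.0197, 0.31, 0.85), ('top', -0.022, 0.25, 0.89)] pred -0.034 | d 0.009 phi 0.004 th 0.013 mgl 0.298 b -0.0306 -> d 0.003 phi -0.002
dphi [-0.015, 0.001, 0.003, 0.002, 0.002, 0.001] axis [ 0.981 -0.194] frac [0.125, 0.25, 0.25, 0.25, 0.125, 0.0]
[[0.0,0.0,0.0,-0.015,0.003,0.0,0],[0.0,0.0,0.0,0.001,-0.0,0.0,0],[0.0,0.0,0.0,0.003,-0.001,0.0,0],[0.0,0.0,0.0,0.002,-0.0,0.0,0],[0.0,0.0,0.0,0.002,-0.0,0.0,0],[0.0,0.0,0.0,0.001,-0.0,0.0,0]]
carrier under pivot px [228.59431483 284.93132316]
B vs carrier [ 0.46264341 -0.22701874 -0.1963095 ] [ 0.46377809 -0.22504914  0.13643923] [[235.61295221 317.82209718]]
128 194
```

View pics/s3.png

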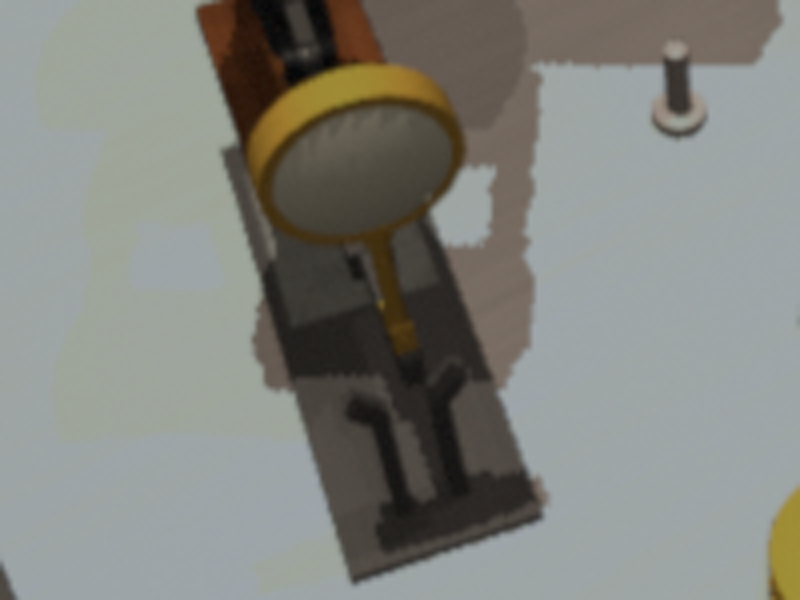

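The lens is upright. The bar end at (408,368) lies midway between the prong tips at (360,405) and (450,375), so it's well centred. I keep hovering with a 1.5 mm trim.

```bash
python3 -m jog '[[0,-0.05,0,-0.014,0.003,0,0],[0,-0.1,0,0.001,0,0,0],[0,0,0,0.003,-0.001,0,0],[0,0,0,0.002,0,0,0],[0,0,0,0.002,0,0,0],[0,0,0,0.001,0,0,0]]'; python3 cycle.py 6 0 0 0 0; python3 - <<'E'
from est import *
cal=json.load(open("cal.json"));o,R=carrier(arm.sense(),cal)
import pickle;D=pickle.load(open("D0.pkl","rb"));q=fit(obs["B"]).x;c,s=np.cos(q[2]),np.sin(q[2])
for n in("scene","top"):
  for sg in(1,-1):
    for z,h in((.098,.011),(.118,.0225)): print(n,sg,z,proj(D[n],np.array([q[0]+.16*c-sg*h*s,q[1]+.16*s+sg*h*c,z])).round(1))
print("obs scene tips",np.array([[350,403],[460,370]])/4+[128,194], "top tips (crop px)")
print("carrier in B frame mm",((o-[q[0],q[1],0])[:2]@np.array([[c,-s],[s,c]])*1000).round(1))
E
```

```text
clock: 16.3
ee_pos: [0.464, -0.2267, 0.193]
tool_rot: [[0.194, 0.981, -0.002], [0.981, -0.194, 0.0], [-0.0, -0.002, -1.0]]
wrist_force: [0.3, 0.1, -7.6]
opening: 0.0291
grip_force: 90.6
t 16.35 tcp [ 0.464  -0.2267  0.193 ] yaw -0.1955 F [-0.5 -0.6 -7.4] grip 91 open 0.0289
meas [('scene', -0.0246, 0.31, 0.85), ('top', -0.0296, 0.29, 0.89)] pred -0.029 | d 0.005 phi -0.0 th 0.005 mgl 0.307 b -0.0321 -> d 0.002 phi -0.0
dphi [-0.005, 0.001, 0.001, 0.001, 0.001, 0.001] axis [ 0.981 -0.194] frac [0.125, 0.25, 0.25, 0.25, 0.125, 0.0]
[[0.0,0.0,0.0,-0.005,0.001,0.0,0],[0.0,0.0,0.0,0.001,-0.0,0.0,0],[0.0,0.0,0.0,0.001,-0.0,0.0,0],[0.0,0.0,0.0,0.001,-0.0,0.0,0],[0.0,0.0,0.0,0.001,-0.0,0.0,0],[0.0,0.0,0.0,0.001,-0.0,0.0,0]]
scene 1 0.098 [235.1 293.7]
scene 1 0.118 [239.1 286.6]
scene -1 0.098 [224.9 297.1]
scene -1 0.118 [218.  293.4]
top 1 0.098 [399.5 228.6]
top 1 0.118 [396.1 226.7]
top -1 0.098 [407.9 230.1]
top -1 0.118 [413.6 229.6]
obs scene tips [[215.5  294.75]
 [243.   286.5 ]] top tips (crop px)
carrier in B frame mm [0.9 0.1]
```

```bash
python3 -m jog '[[0,0,0,-0.005,0.001,0,0],[0,0,0,0.001,0,0,0],[0,0,0,0.001,0,0,0],[0,0,0,0.001,0,0,0],[0,0,0,0.001,0,0,0],[0,0,0,0.001,0,0,0]]'; python3 cycle.py 8 0 0 0 0
```

```text
clock: 17.0
ee_pos: [0.464, -0.2266, 0.193]
tool_rot: [[0.194, 0.981, -0.003], [0.981, -0.194, 0.0], [-0.0, -0.003, -1.0]]
wrist_force: [0.6, -0.0, -8.7]
opening: 0.029
grip_force: 90.6
t 17.05 tcp [ 0.464  -0.2266  0.193 ] yaw -0.1953 F [-0.  -1.2 -7.6] grip 91 open 0.029
meas [('scene', -0.0358, 0.48, 0.85), ('top', -0.0367, 0.25, 0.89)] pred -0.029 | d -0.004 phi -0.001 th -0.005 mgl 0.305 b -0.0311 -> d -0.003 phi 0.0
dphi [0.005, -0.001, -0.001, -0.001, -0.001, -0.0, -0.0, -0.0] axis [ 0.981 -0.194] frac [0.083, 0.167, 0.167, 0.167, 0.167, 0.167, 0.083, 0.0]
[[0.0,0.0,0.0,0.005,-0.001,0.0,0],[0.0,0.0,0.0,-0.001,0.0,0.0,0],[0.0,0.0,0.0,-0.001,0.0,0.0,0],[0.0,0.0,0.0,-0.001,0.0,0.0,0],[0.0,0.0,0.0,-0.001,0.0,0.0,0],[0.0,0.0,0.0,-0.0,0.0,0.0,0],[0.0,0.0,0.0,-0.0,0.0,0.0,0],[0.0,0.0,0.0,-0.0,0.0,0.0,0]]
```

```bash
python3 -m jog '[[0,0,0,0.005,-0.001,0,0],[0,0,0,-0.001,0,0,0],[0,0,0,-0.001,0,0,0],[0,0,0,-0.001,0,0,0],[0,0,0,-0.001,0,0,0],[0,0,0,0,0,0,0],[0,0,0,0,0,0,0],[0,0,0,0,0,0,0]]'; python3 cycle.py 8 0 0 0 0
```

```text
clock: 17.9
ee_pos: [0.464, -0.2266, 0.193]
tool_rot: [[0.194, 0.981, -0.002], [0.981, -0.194, 0.001], [0.001, -0.002, -1.0]]
wrist_force: [0.4, 0.2, -8.6]
opening: 0.0291
grip_force: 90.6
t 17.95 tcp [ 0.464  -0.2266  0.193 ] yaw -0.1953 F [ 0.2 -0.5 -8.5] grip 91 open 0.0291
meas [('scene', -0.0395, 0.48, 0.85), ('top', -0.0404, 0.25, 0.89)] pred -0.032 | d -0.01 phi 0.0 th -0.009 mgl 0.299 b -0.0291 -> d -0.006 phi -0.001
dphi [0.01, -0.002, -0.003, -0.002, -0.001, -0.001, -0.001, -0.001] axis [ 0.981 -0.194] frac [0.083, 0.167, 0.167, 0.167, 0.167, 0.167, 0.083, 0.0]
[[0.0,0.0,0.0,0.01,-0.002,0.0,0],[0.0,0.0,0.0,-0.002,0.0,0.0,0],[0.0,0.0,0.0,-0.003,0.001,0.0,0],[0.0,0.0,0.0,-0.002,0.0,0.0,0],[0.0,0.0,0.0,-0.001,0.0,0.0,0],[0.0,0.0,0.0,-0.001,0.0,0.0,0],[0.0,0.0,0.0,-0.001,0.0,0.0,0],[0.0,0.0,0.0,-0.001,0.0,0.0,0]]
```

```bash
python3 -m jog '[[0,0,0,0.012,-0.002,0,0],[0,0,0,-0.002,0,0,0],[0,0,0,-0.003,0.001,0,0],[0,0,0,-0.002,0,0,0],[0,0,0,-0.001,0,0,0],[0,0,0,-0.001,0,0,0],[0,0,0,-0.001,0,0,0],[0,0,0,-0.001,0,0,0]]'; python3 cycle.py 8 0 0 0 0
```

```text
clock: 18.8
ee_pos: [0.464, -0.2266, 0.193]
tool_rot: [[0.194, 0.981, -0.001], [0.981, -0.194, 0.002], [0.002, -0.001, -1.0]]
wrist_force: [0.2, -0.2, -7.7]
opening: 0.0291
grip_force: 90.5
t 18.85 tcp [ 0.464  -0.2266  0.193 ] yaw -0.1953 F [-0.1  0.3 -8.2] grip 91 open 0.0293
meas [('scene', -0.0326, 0.48, 0.85), ('top', -0.0325, 0.25, 0.89)] pred -0.034 | d -0.005 phi 0.002 th -0.003 mgl 0.296 b -0.0282 -> d -0.002 phi 0.001
dphi [0.003, -0.001, -0.001, -0.001, -0.001, -0.0, -0.0, -0.0] axis [ 0.981 -0.194] frac [0.083, 0.167, 0.167, 0.167, 0.167, 0.167, 0.083, 0.0]
[[0.0,0.0,0.0,0.003,-0.001,0.0,0],[0.0,0.0,0.0,-0.001,0.0,0.0,0],[0.0,0.0,0.0,-0.001,0.0,0.0,0],[0.0,0.0,0.0,-0.001,0.0,0.0,0],[0.0,0.0,0.0,-0.001,0.0,0.0,0],[0.0,0.0,0.0,-0.0,0.0,0.0,0],[0.0,0.0,0.0,-0.0,0.0,0.0,0],[0.0,0.0,0.0,-0.0,0.0,0.0,0]]
```

I'll go down 6 mm to be unmistakably "just clear", then hold there.

```bash
python3 -m jog '[[0,0,-0.1,0.003,-0.001,0,0],[0,0,-0.2,-0.001,0,0,0],[0,0,-0.2,-0.001,0,0,0],[0,0,-0.1,-0.001,0,0,0],[0,0,0,-0.001,0,0,0],[0,0,0,0,0,0,0],[0,0,0,0,0,0,0],[0,0,0,0,0,0,0]]'; python3 cycle.py 8 0 0 0 0
```

```text
clock: 19.7
ee_pos: [0.4641, -0.2266, 0.1871]
tool_rot: [[0.194, 0.981, 0.0], [0.981, -0.194, 0.001], [0.001, -0.0, -1.0]]
wrist_force: [0.2, -0.1, -8.0]
opening: 0.0289
grip_force: 90.5
t 19.75 tcp [ 0.464  -0.2266  0.187 ] yaw -0.1953 F [ 0.2  0.3 -8.7] grip 91 open 0.029
meas [('scene', -0.0276, 0.31, 0.85), ('top', -0.0326, 0.29, 0.89)] pred -0.03 | d -0.003 phi 0.001 th -0.002 mgl 0.295 b -0.0275 -> d 0.003 phi 0.002
dphi [0.002, -0.0, -0.001, -0.0, -0.0, -0.0, -0.0, -0.0] axis [ 0.981 -0.194] frac [0.083, 0.167, 0.167, 0.167, 0.167, 0.167, 0.083, 0.0]
[[0.0,0.0,0.0,0.002,-0.0,0.0,0],[0.0,0.0,0.0,-0.0,0.0,0.0,0],[0.0,0.0,0.0,-0.001,0.0,0.0,0],[0.0,0.0,0.0,-0.0,0.0,0.0,0],[0.0,0.0,0.0,-0.0,0.0,0.0,0],[0.0,0.0,0.0,-0.0,0.0,0.0,0],[0.0,0.0,0.0,-0.0,0.0,0.0,0],[0.0,0.0,0.0,-0.0,0.0,0.0,0]]
```

```bash
python3 -m jog '[[0,0,0,0.001,0,0,0],[0,0,0,0,0,0,0],[0,0,0,-0.001,0,0,0],[0,0,0,0,0,0,0],[0,0,0,0,0,0,0],[0,0,0,0,0,0,0],[0,0,0,0,0,0,0],[0,0,0,0,0,0,0]]'; python3 cycle.py 8 0 0 0 0
```

```text
clock: 20.6
ee_pos: [0.464, -0.2266, 0.187]
tool_rot: [[0.194, 0.981, -0.0], [0.981, -0.194, 0.001], [0.001, -0.0, -1.0]]
wrist_force: [-0.3, -0.8, -8.5]
opening: 0.029
grip_force: 90.5
t 20.65 tcp [ 0.464  -0.2266  0.187 ] yaw -0.1953 F [-0.2  0.2 -7.5] grip 91 open 0.0293
meas [('scene', -0.0262, 0.31, 0.85), ('top', -0.0311, 0.29, 0.89)] pred -0.024 | d -0.0 phi 0.001 th 0.0 mgl 0.293 b -0.027 -> d -0.001 phi -0.0
dphi [-0.001, -0.0, -0.0, -0.0, -0.0, -0.0, -0.0, -0.0] axis [ 0.981 -0.194] frac [0.083, 0.167, 0.167, 0.167, 0.167, 0.167, 0.083, 0.0]
[[0.0,0.0,0.0,-0.001,0.0,0.0,0],[0.0,0.0,0.0,-0.0,0.0,0.0,0],[0.0,0.0,0.0,-0.0,0.0,0.0,0],[0.0,0.0,0.0,-0.0,0.0,0.0,0],[0.0,0.0,0.0,-0.0,0.0,0.0,0],[0.0,0.0,0.0,-0.0,0.0,0.0,0],[0.0,0.0,0.0,-0.0,0.0,0.0,0],[0.0,0.0,0.0,-0.0,0.0,0.0,0]]
```

Nearly perfectly balanced, so I'm holding still.

```bash
python3 -m jog '[[0,0,0,-0.001,0,0,0],[0,0,0,0,0,0,0],[0,0,0,0,0,0,0],[0,0,0,0,0,0,0],[0,0,0,0,0,0,0],[0,0,0,0,0,0,0],[0,0,0,0,0,0,0],[0,0,0,0,0,0,0]]'; python3 cycle.py 8 0 0 0 0
```

```text
clock: 21.5
ee_pos: [0.464, -0.2266, 0.187]
tool_rot: [[0.194, 0.981, 0.0], [0.981, -0.194, 0.0], [0.0, 0.0, -1.0]]
wrist_force: [-0.3, 0.1, -7.8]
opening: 0.0288
grip_force: 90.5
t 21.55 tcp [ 0.464  -0.2266  0.187 ] yaw -0.1953 F [ 0.2  0.  -8. ] grip 91 open 0.029
meas [('scene', -0.0292, 0.48, 0.85), ('top', -0.0342, 0.25, 0.89)] pred -0.028 | d -0.004 phi -0.0 th -0.004 mgl 0.292 b -0.027 -> d -0.001 phi 0.001
dphi [0.005, -0.001, -0.001, -0.001, -0.001, -0.0, -0.0, -0.0] axis [ 0.981 -0.194] frac [0.083, 0.167, 0.167, 0.167, 0.167, 0.167, 0.083, 0.0]
[[0.0,0.0,0.0,0.005,-0.001,0.0,0],[0.0,0.0,0.0,-0.001,0.0,0.0,0],[0.0,0.0,0.0,-0.001,0.0,0.0,0],[0.0,0.0,0.0,-0.001,0.0,0.0,0],[0.0,0.0,0.0,-0.001,0.0,0.0,0],[0.0,0.0,0.0,-0.0,0.0,0.0,0],[0.0,0.0,0.0,-0.0,0.0,0.0,0],[0.0,0.0,0.0,-0.0,0.0,0.0,0]]
```

```bash
python3 -m jog '[[0,0,0,0.005,-0.001,0,0],[0,0,0,-0.001,0,0,0],[0,0,0,-0.001,0,0,0],[0,0,0,-0.001,0,0,0],[0,0,0,-0.001,0,0,0],[0,0,0,0,0,0,0],[0,0,0,0,0,0,0],[0,0,0,0,0,0,0]]'; python3 cycle.py 8 0 0 0 0
```

```text
clock: 22.4
ee_pos: [0.464, -0.2266, 0.187]
tool_rot: [[0.194, 0.981, 0.001], [0.981, -0.194, 0.001], [0.001, 0.001, -1.0]]
wrist_force: [-0.7, -0.2, -7.9]
opening: 0.0294
grip_force: 90.6
t 22.45 tcp [ 0.464  -0.2266  0.187 ] yaw -0.1952 F [-1.  -0.5 -8.8] grip 91 open 0.0291
meas [('scene', -0.0249, 0.31, 0.85), ('top', -0.0298, 0.25, 0.89)] pred -0.027 | d -0.001 phi 0.001 th 0.001 mgl 0.294 b -0.0266 -> d -0.0 phi 0.0
dphi [-0.001, -0.0, -0.0, -0.0, -0.0, -0.0, -0.0, -0.0] axis [ 0.981 -0.194] frac [0.083, 0.167, 0.167, 0.167, 0.167, 0.167, 0.083, 0.0]
[[0.0,0.0,0.0,-0.001,0.0,0.0,0],[0.0,0.0,0.0,-0.0,0.0,0.0,0],[0.0,0.0,0.0,-0.0,0.0,0.0,0],[0.0,0.0,0.0,-0.0,0.0,0.0,0],[0.0,0.0,0.0,-0.0,0.0,0.0,0],[0.0,0.0,0.0,-0.0,0.0,0.0,0],[0.0,0.0,0.0,-0.0,0.0,0.0,0],[0.0,0.0,0.0,-0.0,0.0,0.0,0]]
```

```bash
python3 -m jog '[[0,0,0,-0.001,0,0,0],[0,0,0,0,0,0,0],[0,0,0,0,0,0,0],[0,0,0,0,0,0,0],[0,0,0,0,0,0,0],[0,0,0,0,0,0,0],[0,0,0,0,0,0,0],[0,0,0,0,0,0,0]]'; python3 cycle.py 8 0 0 0 0
```

```text
clock: 23.3
ee_pos: [0.464, -0.2266, 0.187]
tool_rot: [[0.194, 0.981, 0.001], [0.981, -0.194, 0.0], [0.0, 0.001, -1.0]]
wrist_force: [-0.2, 0.3, -8.6]
opening: 0.0288
grip_force: 90.6
t 23.35 tcp [ 0.464  -0.2266  0.187 ] yaw -0.1953 F [-1.2 -0.2 -7.4] grip 91 open 0.0289
meas [('scene', -0.0283, 0.48, 0.85), ('top', -0.0291, 0.25, 0.89)] pred -0.026 | d -0.002 phi 0.0 th -0.002 mgl 0.293 b -0.0261 -> d -0.0 phi 0.001
dphi [0.002, -0.0, -0.001, -0.0, -0.0, -0.0, -0.0, -0.0] axis [ 0.981 -0.194] frac [0.083, 0.167, 0.167, 0.167, 0.167, 0.167, 0.083, 0.0]
[[0.0,0.0,0.0,0.002,-0.0,0.0,0],[0.0,0.0,0.0,-0.0,0.0,0.0,0],[0.0,0.0,0.0,-0.001,0.0,0.0,0],[0.0,0.0,0.0,-0.0,0.0,0.0,0],[0.0,0.0,0.0,-0.0,0.0,0.0,0],[0.0,0.0,0.0,-0.0,0.0,0.0,0],[0.0,0.0,0.0,-0.0,0.0,0.0,0],[0.0,0.0,0.0,-0.0,0.0,0.0,0]]
```

```bash
python3 -m jog '[[0,0,0,0.002,0,0,0],[0,0,0,0,0,0,0],[0,0,0,-0.001,0,0,0],[0,0,0,0,0,0,0],[0,0,0,0,0,0,0],[0,0,0,0,0,0,0],[0,0,0,0,0,0,0],[0,0,0,0,0,0,0]]'; python3 cycle.py 8 0 0 -3 0
```

```text
clock: 24.2
ee_pos: [0.464, -0.2266, 0.187]
tool_rot: [[0.194, 0.981, 0.001], [0.981, -0.194, 0.001], [0.001, 0.001, -1.0]]
wrist_force: [-0.4, 0.4, -8.9]
opening: 0.0288
grip_force: 90.6
t 24.25 tcp [ 0.464  -0.2266  0.187 ] yaw -0.1953 F [-0.2 -0.4 -8.5] grip 91 open 0.0292
meas [('scene', -0.0276, 0.48, 0.85), ('top', -0.0283, 0.39, 0.89)] pred -0.026 | d -0.001 phi 0.001 th -0.0 mgl 0.292 b -0.026 -> d 0.002 phi 0.001
dphi [0.0, -0.0, -0.0, -0.0, -0.0, -0.0, -0.0, -0.0] axis [ 0.981 -0.194] frac [0.083, 0.167, 0.167, 0.167, 0.167, 0.167, 0.083, 0.0]
[[0.0,0.0,-0.25,0.0,-0.0,0.0,0],[0.0,0.0,-0.5,-0.0,0.0,0.0,0],[0.0,0.0,-0.5,-0.0,0.0,0.0,0],[0.0,0.0,-0.5,-0.0,0.0,0.0,0],[0.0,0.0,-0.5,-0.0,0.0,0.0,0],[0.0,0.0,-0.5,-0.0,0.0,0.0,0],[0.0,0.0,-0.25,-0.0,0.0,0.0,0],[0.0,0.0,-0.0,-0.0,0.0,0.0,0]]
```

Held well over four seconds. Now lowering.

```bash
python3 -m jog '[[0,0,-0.25,0,0,0,0],[0,0,-0.5,0,0,0,0],[0,0,-0.5,0,0,0,0],[0,0,-0.5,0,0,0,0],[0,0,-0.5,0,0,0,0],[0,0,-0.5,0,0,0,0],[0,0,-0.25,0,0,0,0],[0,0,0,0,0,0,0]]'; python3 cycle.py 8 0 0 -3.5 0
```

```text
clock: 25.1
ee_pos: [0.4638, -0.2265, 0.1566]
tool_rot: [[0.194, 0.981, 0.0], [0.981, -0.194, 0.001], [0.001, 0.0, -1.0]]
wrist_force: [0.0, 0.1, -7.8]
opening: 0.0292
grip_force: 90.4
t 25.15 tcp [ 0.464  -0.2266  0.1569] yaw -0.1953 F [ 0.7 -0.  -7.1] grip 90 open 0.0292
meas [('scene', -0.0259, 0.48, 0.86), ('top', -0.0308, 0.25, 0.9)] pred -0.024 | d -0.002 phi 0.001 th -0.0 mgl 0.292 b -0.0255 -> d 0.001 phi 0.001
dphi [0.0, -0.0, -0.0, -0.0, -0.0, -0.0, -0.0, -0.0] axis [ 0.981 -0.194] frac [0.083, 0.167, 0.167, 0.167, 0.167, 0.167, 0.083, 0.0]
[[0.0,0.0,-0.292,0.0,-0.0,0.0,0],[0.0,0.0,-0.583,-0.0,0.0,0.0,0],[0.0,0.0,-0.583,-0.0,0.0,0.0,0],[0.0,0.0,-0.583,-0.0,0.0,0.0,0],[0.0,0.0,-0.583,-0.0,0.0,0.0,0],[0.0,0.0,-0.583,-0.0,0.0,0.0,0],[0.0,0.0,-0.292,-0.0,0.0,0.0,0],[0.0,0.0,-0.0,-0.0,0.0,0.0,0]]
```

```bash
python3 -m jog '[[0,0,-0.3,0,0,0,0],[0,0,-0.58,0,0,0,0],[0,0,-0.58,0,0,0,0],[0,0,-0.58,0,0,0,0],[0,0,-0.58,0,0,0,0],[0,0,-0.58,0,0,0,0],[0,0,-0.3,0,0,0,0],[0,0,0,0,0,0,0]]'; python3 cycle.py 8 0 0 -3.5 0
```

```text
clock: 26.0
ee_pos: [0.4638, -0.2265, 0.1215]
tool_rot: [[0.194, 0.981, 0.0], [0.981, -0.194, 0.001], [0.002, 0.0, -1.0]]
wrist_force: [-0.9, -0.4, -8.4]
opening: 0.0288
grip_force: 90.4
t 26.05 tcp [ 0.464  -0.2266  0.1218] yaw -0.1953 F [ 1.3 -0.5 -7. ] grip 90 open 0.0289
meas [('scene', -0.0212, 0.31, 0.87), ('top', 0.2661, -28.05, 0.96)] pred -0.023 | d -0.0 phi 0.001 th 0.001 mgl 0.295 b -0.0249 -> d 0.001 phi 0.0
dphi [-0.001, -0.0, -0.0, 0.0, 0.0, 0.0, 0.0, 0.0] axis [ 0.981 -0.194] frac [0.083, 0.167, 0.167, 0.167, 0.167, 0.167, 0.083, 0.0]
[[0.0,0.0,-0.292,-0.001,0.0,0.0,0],[0.0,0.0,-0.583,-0.0,0.0,0.0,0],[0.0,0.0,-0.583,-0.0,0.0,0.0,0],[0.0,0.0,-0.583,0.0,-0.0,0.0,0],[0.0,0.0,-0.583,0.0,-0.0,0.0,0],[0.0,0.0,-0.583,0.0,-0.0,0.0,0],[0.0,0.0,-0.292,0.0,-0.0,0.0,0],[0.0,0.0,-0.0,0.0,-0.0,0.0,0]]
```

```bash
python3 -m jog '[[0,0,-0.3,-0.001,0,0,0],[0,0,-0.58,0,0,0,0],[0,0,-0.58,0,0,0,0],[0,0,-0.58,0,0,0,0],[0,0,-0.58,0,0,0,0],[0,0,-0.58,0,0,0,0],[0,0,-0.3,0,0,0,0],[0,0,0,0,0,0,0]]'; python3 cycle.py 8 0 0 -1.7 0
```

```text
clock: 26.9
ee_pos: [0.4638, -0.2265, 0.0865]
tool_rot: [[0.194, 0.981, 0.0], [0.981, -0.194, 0.0], [0.001, 0.0, -1.0]]
wrist_force: [-0.3, -0.3, -7.4]
opening: 0.0288
grip_force: 90.4
t 26.95 tcp [ 0.4639 -0.2266  0.0868] yaw -0.1953 F [ 0.1  0.2 -7.5] grip 90 open 0.0295
meas [('scene', -0.0202, 0.24, 0.87), ('top', -0.0264, 0.25, 0.91)] pred -0.024 | d 0.001 phi 0.0 th 0.002 mgl 0.298 b -0.0246 -> d -0.004 phi -0.002
dphi [-0.002, 0.0, 0.0, 0.0, 0.0, 0.0, 0.0, 0.0] axis [ 0.981 -0.194] frac [0.083, 0.167, 0.167, 0.167, 0.167, 0.167, 0.083, 0.0]
[[0.0,0.0,-0.142,-0.002,0.0,0.0,0],[0.0,0.0,-0.283,0.0,-0.0,0.0,0],[0.0,0.0,-0.283,0.0,-0.0,0.0,0],[0.0,0.0,-0.283,0.0,-0.0,0.0,0],[0.0,0.0,-0.283,0.0,-0.0,0.0,0],[0.0,0.0,-0.283,0.0,-0.0,0.0,0],[0.0,0.0,-0.142,0.0,-0.0,0.0,0],[0.0,0.0,-0.0,0.0,-0.0,0.0,0]]
```

```bash
python3 -m jog '[[0,0,-0.15,-0.001,0,0,0],[0,0,-0.3,0,0,0,0],[0,0,-0.3,0,0,0,0],[0,0,-0.3,0,0,0,0],[0,0,-0.3,0,0,0,0],[0,0,-0.3,0,0,0,0],[0,0,-0.15,0,0,0,0],[0,0,-0.1,0,0,0,0]]'; python3 cycle.py 8 0 0 -0.4 0
```

```text
clock: 27.8
ee_pos: [0.464, -0.2266, 0.0678]
tool_rot: [[0.194, 0.981, 0.001], [0.981, -0.194, -0.001], [-0.001, 0.001, -1.0]]
wrist_force: [-0.7, 0.0, -7.7]
opening: 0.0289
grip_force: 90.5
t 27.85 tcp [ 0.4639 -0.2266  0.0677] yaw -0.1953 F [-0.4 -0.3 -8. ] grip 91 open 0.0289
meas [('scene', -0.0183, 0.31, 0.88), ('top', -0.0247, 0.29, 0.91)] pred -0.029 | d 0.002 phi -0.001 th 0.001 mgl 0.299 b -0.025 -> d -0.004 phi -0.002
dphi [-0.001, 0.0, 0.0, 0.0, 0.0, 0.0, 0.0, 0.0] axis [ 0.981 -0.194] frac [0.083, 0.167, 0.167, 0.167, 0.167, 0.167, 0.083, 0.0]
[[0.0,0.0,-0.033,-0.001,0.0,0.0,0],[0.0,0.0,-0.067,0.0,-0.0,0.0,0],[0.0,0.0,-0.067,0.0,-0.0,0.0,0],[0.0,0.0,-0.067,0.0,-0.0,0.0,0],[0.0,0.0,-0.067,0.0,-0.0,0.0,0],[0.0,0.0,-0.067,0.0,-0.0,0.0,0],[0.0,0.0,-0.033,0.0,-0.0,0.0,0],[0.0,0.0,-0.0,0.0,-0.0,0.0,0]]
```

```bash
python3 -m jog '[[0,0,-0.05,0,0,0,0],[0,0,-0.05,0,0,0,0],[0,0,-0.05,0,0,0,0],[0,0,-0.05,0,0,0,0],[0,0,-0.05,0,0,0,0],[0,0,-0.05,0,0,0,0],[0,0,0,0,0,0,0]]'; python3 cycle.py 8 0 0 0 0
```

```text
clock: 28.6
ee_pos: [0.464, -0.2266, 0.065]
tool_rot: [[0.194, 0.981, 0.001], [0.981, -0.194, -0.001], [-0.001, 0.001, -1.0]]
wrist_force: [-0.6, 0.3, -6.9]
opening: 0.0291
grip_force: 90.7
t 28.65 tcp [ 0.464  -0.2266  0.065 ] yaw -0.1954 F [-0.4  0.4 -6.9] grip 91 open 0.0292
meas [('scene', -0.0132, 0.55, 0.88), ('top', -0.0209, 0.29, 0.91)] pred -0.03 | d 0.006 phi -0.001 th 0.005 mgl 0.3 b -0.0258 -> d 0.004 phi 0.0
dphi [-0.005, 0.001, 0.002, 0.001, 0.001, 0.001, 0.0, 0.0] axis [ 0.981 -0.194] frac [0.083, 0.167, 0.167, 0.167, 0.167, 0.167, 0.083, 0.0]
[[0.0,0.0,0.0,-0.005,0.001,0.0,0],[0.0,0.0,0.0,0.001,-0.0,0.0,0],[0.0,0.0,0.0,0.002,-0.0,0.0,0],[0.0,0.0,0.0,0.001,-0.0,0.0,0],[0.0,0.0,0.0,0.001,-0.0,0.0,0],[0.0,0.0,0.0,0.001,-0.0,0.0,0],[0.0,0.0,0.0,0.0,-0.0,0.0,0],[0.0,0.0,0.0,0.0,-0.0,0.0,0]]
```

```bash
python3 -m jog '[[0,0,-0.03,0,0,0,0],[0,0,-0.03,0,0,0,0],[0,0,-0.03,0,0,0,0],[0,0,0,0,0,0,0]]'; python3 cycle.py 8 0 0 0 0
```

```text
clock: 29.1
ee_pos: [0.464, -0.2265, 0.0647]
tool_rot: [[0.194, 0.981, 0.001], [0.981, -0.194, -0.001], [-0.001, 0.002, -1.0]]
wrist_force: [-3.9, 3.0, 11.3]
opening: 0.0289
grip_force: 92.9
t 29.15 tcp [ 0.464  -0.2265  0.0647] yaw -0.1952 F [-5.   3.2 10.4] grip 93 open 0.0291
meas [('scene', -0.0128, 0.79, 0.88), ('top', -0.0172, 0.53, 0.91)] pred -0.022 | d 0.01 phi -0.001 th 0.009 mgl 0.302 b -0.0261 -> d 0.003 phi -0.0
dphi [-0.01, 0.002, 0.003, 0.002, 0.001, 0.001, 0.001, 0.001] axis [ 0.981 -0.194] frac [0.083, 0.167, 0.167, 0.167, 0.167, 0.167, 0.083, 0.0]
[[0.0,0.0,0.0,-0.01,0.002,0.0,0],[0.0,0.0,0.0,0.002,-0.0,0.0,0],[0.0,0.0,0.0,0.003,-0.001,0.0,0],[0.0,0.0,0.0,0.002,-0.0,0.0,0],[0.0,0.0,0.0,0.001,-0.0,0.0,0],[0.0,0.0,0.0,0.001,-0.0,0.0,0],[0.0,0.0,0.0,0.001,-0.0,0.0,0],[0.0,0.0,0.0,0.001,-0.0,0.0,0]]
```

Contact with the pad: Fz +11 N at the same height as in cradle A. Releasing, with a look at it before lifting.

```bash
python3 -m jog '[[0,0,0,0,0,0,0.5],[0,0,0,0,0,0,0.7],[0,0,0,0,0,0,1],[0,0,0,0,0,0,1],[0,0,0,0,0,0,1],[0,0,0,0,0,0,1],[0,0,0,0,0,0,1],[0,0,0,0,0,0,1]]'; python3 - <<'E'
from est import *
cal=json.load(open("cal.json"));print(look(cal,-.01)[3])
s=arm.get_image("scene")["img"][150:350,120:340,::-1];w=arm.get_image("wrist")["img"][:,:,::-1]
cv2.imwrite("pics/r.png",np.hstack([cv2.resize(s,(440,400),interpolation=cv2.INTER_CUBIC),cv2.resize(w,(360,270)).copy() if 0 else np.vstack([cv2.resize(w,(360,270)),np.zeros((130,360,3),np.uint8)])]))
E
```

```text
clock: 30.0
ee_pos: [0.464, -0.2266, 0.0641]
tool_rot: [[0.194, 0.981, 0.001], [0.981, -0.194, -0.001], [-0.001, 0.001, -1.0]]
wrist_force: [-0.1, -1.1, 0.4]
opening: 0.0855
grip_force: 0.0
[('scene', -0.008, 1.03, 0.88), ('top', -0.0099, 0.49, 0.91)]
```

View pics/r.png

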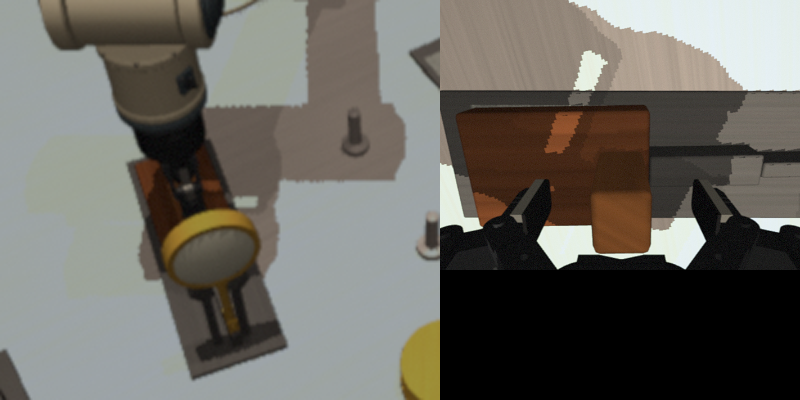

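The carrier is seated in B, with the stem between the prongs and the fingers clear of the grip on both sides. I'll retreat straight up.

```bash
python3 -m jog '[[0,0,0.5,0,0,0,1],[0,0,1,0,0,0,1],[0,0,1.5,0,0,0,1],[0,0,2,0,0,0,1],[0,0,2.5,0,0,0,1],[0,0,2.5,0,0,0,1],[0,0,2.5,0,0,0,1],[0,0,2.5,0,0,0,1],[0,0,2.5,0,0,0,1],[0,0,2,0,0,0,1],[0,0,1,0,0,0,1],[0,0,0,0,0,0,1],[0,0,0,0,0,0,1],[0,0,0,0,0,0,1],[0,0,0,0,0,0,1],[0,0,0,0,0,0,1],[0,0,0,0,0,0,1],[0,0,0,0,0,0,1]]'; python3 - <<'E'
from est import *
q=fit(obs["B"]).x;R=cv2.Rodrigues(np.array([0,0,-.1953]))[0];o=np.array([.4639,-.227,.008])
S=arm.get_image("scene");T=arm.get_image("top");print(measure(S,o,R,0.05),measure(T,o,R,.05))
cv2.imwrite("pics/f.png",np.hstack([cv2.resize(S["img"][190:350,140:300,::-1],(400,400),interpolation=cv2.INTER_CUBIC),cv2.resize(T["img"][190:350,320:480,::-1],(400,400),interpolation=cv2.INTER_CUBIC)]))
E
```

```text
clock: 32.0
ee_pos: [0.464, -0.2266, 0.2689]
tool_rot: [[0.194, 0.981, 0.001], [0.981, -0.194, -0.001], [-0.001, 0.001, -1.0]]
wrist_force: [-0.2, -0.6, -0.5]
opening: 0.0855
grip_force: 0.0
(np.float64(0.03775884478714207), 0.790532407453347, 0.8701707720756531, np.float64(66.87810922470945)) (np.float64(0.03225320768445833), 0.8374676159240251, 0.8968381285667419, np.float64(52.73856337499292))
```

View pics/f.png

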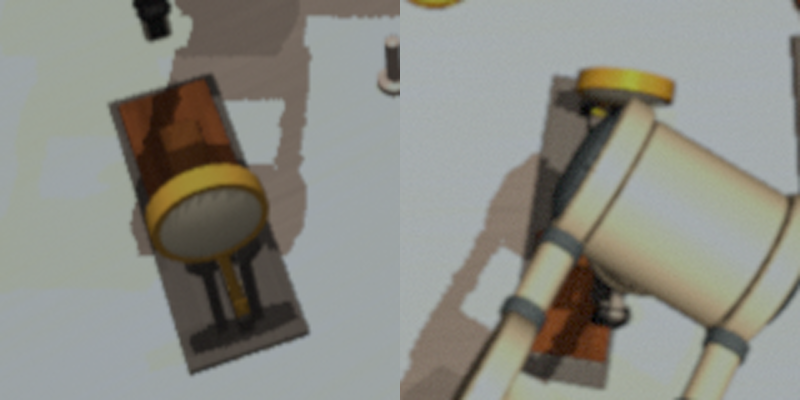

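The foot sits squarely on the pad and the stem is between the prongs, leaning gently. The gripper is clear, so I let it settle and hand in.

```bash
python3 -m jog '[[0,0,0,0,0,0,1],[0,0,0,0,0,0,1],[0,0,0,0,0,0,1],[0,0,0,0,0,0,1],[0,0,0,0,0,0,1],[0,0,0,0,0,0,1],[0,0,0,0,0,0,1],[0,0,0,0,0,0,1],[0,0,0,0,0,0,1],[0,0,0,0,0,0,1]]' | head -1; python3 - <<'E'
from est import *
R=cv2.Rodrigues(np.array([0,0,-.1953]))[0];o=np.array([.4639,-.227,.008])
print(measure(arm.get_image("scene"),o,R,0.06)); print(arm.hand_in())
E
```

```text
clock: 33.1
(np.float64(0.11048734623025964), 0.7894669366446104, 0.8723794221878052, np.float64(66.95742589980311))
the job is handed in; nothing more can be done
None
```

I moved the carrier to cradle B with the lens kept up throughout, held it just above the prongs for about eight seconds, then lowered and released it with the stem leaning on a prong, and handed in at about 33 s; no verdict came back.

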